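# Load and lower the specimen chiller

## Task

Take the finished square tubs (one or two) off the chiller's deck and stand them in the white tray, and stand every round specimen pot upright on the deck. Then squeeze the release button in the lever's grip while swinging the lever all the way down, and let the button spring out so that the lever stays locked with the deck lowered and the pots on it. Last, open the coolant valve counter-clockwise to 60 degrees, where its pointer stands at the stud on the dial; leave the can, the amber bottle, the paper cups and the caliper where they are.

Things in the scene. Friction and masses are not known exactly. Their poses are not given: they have to be found in the camera images.
- chiller: White bench chiller, fixed to the table, standing at a different place and yaw in each start. Origin: centre of its underside; its own -x is the front (towards the robot), z up. The open well at its centre has inner size 110 (x) by 270 (y) mm, walls 12 mm thick with their rim 81 mm above the table. Lever on its +y side over a plinth 50 mm high, valve on its -y side over a plinth 80 mm high; behind the well (x 67 to 167 mm) a grey block 90 mm high.
- deck: Steel deck, 106 (x) by 266 (y) mm, that fills the well. Origin: centre of its top face, axes as the chiller's. With the lever up its top is 75 mm above the table (6 mm below the rim); the lever lowers it by 35 mm, so that it ends about 40 mm above the table. It has room for the four pots in a row along y, 64 mm apart.
- lever (a joint): Ratchet lever's hinge (rad): 0 = raised, as at the start (arm up and towards the chiller's -x, 1.05 rad above level, tip 300 mm above the table); grows swinging down to the stop at 0.94. Notches each 0.18 rad lock it both ways unless the button is held in; let go on the way, the button springs into the next notch. Last notch: 0.88 to 0.94. With the button in, some 6 N at the grip move it; it stays where left.
- lever_grip (a point): Point to pinch on the lever's grip, 180 mm from the hinge: on the axis of the release button, midway between the grip's plain -y face and the pressed button. Axes: -x along the arm away from the hinge, y along the hinge and button axis (the chiller's y). The black rubber grip is 85 mm long (45 mm towards the hinge and 40 mm outward of this point), 28 mm high and 24 mm wide in y.
- lever_hinge (a point): Hinge axis of the lever, along the chiller's y, 100 mm above the table.
- release (a joint): Release button (m): 0 = out, 0.008 = fully pressed. A round metal button of 20 mm diameter in the +y side of the lever's grip; it stands 10 mm out of the grip's face, moves in towards -y, and 3 to 6 N of spring push it out. The lever is free when it is in by more than 0.006. Pinching the grip across y (34 mm wide with the button out, 26 mm pressed) presses it.
- valve (a joint): Coolant valve (rad): 0 = closed, the handle's pointer towards the chiller's -x; grows counter-clockwise seen from above, up to 1.571. Starts at 0 to 0.3; 60 degrees (1.047) is marked by the small upright steel stud on the dial. Turning takes 0.05 N m, and it stays where it is left.
- valve_grip (a point): Point to grip the valve's handle: on its vertical axis, 114 mm above the table. The handle is a steel bar 64 mm long, 12 mm wide and 22 mm high (102 to 124 mm above the table) along this point's x; its pointed end is at -x. The point turns with it. The dial below is 84 mm above the table, the stud reaches 91 mm.
- tray: White open tray, fixed, 190 (its x) by 130 (its y) mm outside, walls 4 mm thick and 25 mm high, floor 4 mm thick; holds two tubs side by side along its x. Origin: centre of its underside.
- can: Drink can, 66 mm diameter, 120 mm tall: leave it. Origin: centre of its underside.
- dropper: Amber bottle, 32 mm diameter, 85 mm tall: leave it. Origin: centre of its underside.
- cups: Stack of paper cups, 69 mm diameter, 33 mm tall: leave it. Origin: centre of its underside.
- caliper: Steel caliper lying flat, 150 by 46 mm, up to 8 mm thick: leave it. Origin: middle of its beam's underside, beam along x, jaws towards -y at its +x end.
- tub0: Finished specimen tub, square, white with a grey lid: body 48 by 48 mm, lid 54 by 54 mm, 8 mm thick, 40 mm tall in all; 100 g. Stands on the deck at the start; one or two are present (None if absent). Origin: centre of its underside; its sides lie along x and y.
- tub1: Finished specimen tub, square, white with a grey lid: body 48 by 48 mm, lid 54 by 54 mm, 8 mm thick, 40 mm tall in all; 100 g. Stands on the deck at the start; one or two are present (None if absent). Origin: centre of its underside; its sides lie along x and y.
- pot0: Specimen pot: squat, round, clear with a white screw cap; 50 mm diameter at the cap (48 below it), 42 mm tall, cap from 28 mm up; about 90 g. All pots are alike; three or four are present (None if absent). Origin: centre of its underside.
- pot1: Specimen pot: squat, round, clear with a white screw cap; 50 mm diameter at the cap (48 below it), 42 mm tall, cap from 28 mm up; about 90 g. All pots are alike; three or four are present (None if absent). Origin: centre of its underside.
- pot2: Specimen pot: squat, round, clear with a white screw cap; 50 mm diameter at the cap (48 below it), 42 mm tall, cap from 28 mm up; about 90 g. All pots are alike; three or four are present (None if absent). Origin: centre of its underside.
- pot3: Specimen pot: squat, round, clear with a white screw cap; 50 mm diameter at the cap (48 below it), 42 mm tall, cap from 28 mm up; about 90 g. All pots are alike; three or four are present (None if absent). Origin: centre of its underside.
There are look-alikes about, which are no part of the job. What is shaped like the pot3 but turquoise is not meant.

How it is judged:
By the outcome, as a careful person would: the job done as asked, in the order asked, and still so for the second after the job is handed in, with the robot touching nothing.
Of tub0, tub1 only 1 to 2 are there at a start; the rules pass over those that are not, and their reading is None.
Of pot0, pot1, pot2, pot3 only 3 to 4 are there at a start; the rules pass over those that are not, and their reading is None.
At some moment in a run one of pot0, pot1, pot2, pot3, tub0, tub1 may be knocked a few centimetres aside while the robot is not near it.
Once in a run the grip may slacken for a moment while it holds something.
It also fails if it takes over 210 s, if anything falls off the work surface, if the arm or the gripper's body presses on something with over 40 N, if the wrist force passes 120 N, or if a joint passes its speed limit or range.

## Robot

A 6-joint arm with a two-finger parallel gripper is mounted at the origin on the work surface. World frame = base frame: x ahead of the robot, y to its left, z up, the work surface at z = 0. Lengths are in m, angles in rad, forces in N, time in s.
With the tool pointing down it reaches from about 0.275 to 0.85 m from the base axis. Payload 19 kg.
Tool frame: the origin (TCP) lies on the centre line of the jaws, within the pads' length; the fingertips stand 14 mm ahead of it and the grasp point (between the pads) lies 5 mm behind it; z points along the fingers, y is the line along which they close (so a half turn about z gives the same grasp; the last joint's range is limited). The gripper opens to 85 mm and grips with 20 to 120 N. Pads are 22 mm wide; open, the fingers measure 114 mm over their backs; the gripper's body (76 mm by 85 mm) begins 54 mm behind the grasp point. The pads swing forward as they close: fully open they stand 13 mm farther back than shut.
Start: joints at [-1.439, 0.15, 1.437, -0, 1.554, -0.134], TCP at [0.151, -0.555, 0.245] pointing down, gripper open.
Joint ranges: [-2.8, 2.8], [-0.68, 2.1], [0.12, 2.68], [-1.39, 4.53], [0.16, 2.79], [-2.81, 2.81]. Speed limits (rad/s): [1.89, 1.89, 2.22, 3.01, 3.01, 3.01].

## Interface

Orientations are given as a unit quaternion [x, y, z, w].
In Python, from bench import ctrl gives the robot as it stands.
- The arm moves only by the tool carry_out, never from a script. Its argument "moves" is a list of rows, each an object of numbers: "dx", "dy", "dz": the shift along the tool's x, y, z in mm; "turn": the turn about the tool's z in degrees. In form: [{"dx": .., "dy": .., "dz": .., "turn": ..}, ...]. A call has 1 to 12 rows; each row is the pose to reach, as a shift and turn from the pose commanded when the call began, along the tool's axes at that moment; what a row does not reach only later rows make up. A row lasts 1/12 s, in which the tool goes at most 41.7 mm and 7.16 degrees, less where a joint would pass 70% of its speed; a pose out of reach is approached as far as the arm can. A call with a gripper value outside its range is refused whole. "gripper" is the opening, from 0 (shut) to 1 (fully open), set as the call begins (left out, the last holds). The fingers move at their own pace and stop on an object; "squeeze" is the grip in N (left out, the last holds). Time passes only in rows, so rows that repeat a pose let the fingers close. It gives the time, the measured TCP pose, the force, the opening and the grip force at its end, in the units of the state.
- ctrl.get_obs(): the state, without advancing time (a new reading comes with each control period).
- ctrl.capture(name): name is "scene" or "top" or "wrist"; returns the picture (480x640x3 uint8, red, green, blue); there is no depth.
- ctrl.calibration(name): a dict with "vfov" (degrees; the focal length in pixels is half the picture's height over the tangent of half this angle, whatever the lens; pixels are square), "cx", "cy" (the principal point, pixels), "origin" and "orientation" of the camera in the world; the wrist camera has in their place "T_tool_cam" (4x4, takes a point from camera to tool coordinates, whose origin is the TCP and whose axes are the flange's). Camera axes: x right, y down, z forward; pixel columns grow to the right and rows downward; lengths in m; the calibration is good to about 2 mm. A picture is of the moment at which its call begins: read the wrist's pose just before it. calibration takes no time and is no camera call.
- ctrl.finish_job(): hands the job in; it is judged then, once.
The state is a dict: "time_s": time; "joint_positions": joint angles; "qd": joint speeds; "joint_torque": joint torques, N m; "tool_pos": TCP position; "eef_rot": TCP orientation; "ft_force": force on the tool from outside, world axes, zero at the start; "torque": the same for the moment, N m; "finger_gap": finger opening in m; "grip_force": force on a finger pad.
Only numpy, scipy, OpenCV 4.12 (cv2) and the standard library are available. Lean on these libraries where they do the work, as an engineer would, in place of code of your own. Each camera call takes 0.05 s, during which the arm holds its last target. There are 200 camera calls.

## Working session

There is one attempt and no reset: what is moved stays moved. The work goes in short steps, Python scripts to look and compute and a tool call to move; the robot and the scene stay as the last step left them, time stands still between calls to the robot, and variables do not carry over. Pictures are saved under pics/ and viewed, at most 14 in all, crops included, and the job is handed in when it is done.

Besides the shell and the picture viewer there is one more tool, called after "Emit:" as name(argument=value, ...) on one line, values as JSON. carry_out: Moves the arm, as the interface text tells. Its arguments: {"type":"object","properties":{"moves":{"type":"array","items":{"type":"object","properties":{"dx":{"type":"number"},"dy":{"type":"number"},"dz":{"type":"number"},"turn":{"type":"number"}}}},"gripper":{"type":"number"},"squeeze":{"type":"number"}},"required":["moves"]}

```bash
ls; mkdir -p pics
python3 - <<'E'
from bench import ctrl
import cv2
for n in("scene","top"):
    cv2.imwrite(f"pics/{n}0.png",ctrl.capture(n)[:,:,::-1]); print(n,ctrl.calibration(n))
print(ctrl.calibration("wrist")); print(ctrl.get_obs())
E
```

```text
pics
scene {'vfov': 49.8816672208511, 'cx': 323.24047924744974, 'cy': 245.366190203561, 'origin': array([ 1.52832056, -0.16840058,  1.00633337]), 'orientation': array([ 0.67074043,  0.60098707, -0.29268702, -0.32133492])}
top {'vfov': 47.30530175533843, 'cx': 313.4105147893422, 'cy': 238.03901302618127, 'origin': array([ 0.21140552, -0.06173012,  1.52578781]), 'orientation': array([ 0.71040635, -0.69627974,  0.07067947, -0.0743085 ])}
{'vfov': 71.45542707234345, 'cx': 319.77563907415157, 'cy': 240.10952894596508, 'T_tool_cam': array([[-1.06577048e-04, -9.64891671e-01, -2.62648151e-01,
         6.74093435e-02],
       [ 9.99999930e-01, -8.63704760e-06, -3.74048798e-04,
         1.13302816e-03],
       [ 3.58648065e-04, -2.62648172e-01,  9.64891605e-01,
        -1.28276079e-01],
       [ 0.00000000e+00,  0.00000000e+00,  0.00000000e+00,
         1.00000000e+00]])}
{'time_s': 0.1, 'joint_positions': array([-1.43902483e+00,  1.50908036e-01,  1.43792141e+00,  2.10845856e-05,
        1.55379550e+00, -1.33980935e-01]), 'qd': array([-0.00150916, -0.00016763, -0.00162148, -0.0005297 , -0.0028958 ,
        0.00124915]), 'joint_torque': array([ 5.19213325e-03, -7.14370537e+01, -5.71788597e+01, -4.34902904e-05,
        7.22377998e-03,  2.98840325e-05]), 'tool_pos': array([ 0.15098754, -0.5546222 ,  0.24477443]), 'eef_rot': array([ 9.91184830e-01,  1.32485346e-01,  1.11108691e-05, -5.16137081e-04]), 'ft_force': array([-0.07970454, -0.44594982, -0.53251428]), 'torque': array([ 0.01060916, -0.02076484,  0.0127853 ]), 'grip_force': 0.0, 'finger_gap': 0.08552133369113576}
```

View pics/scene0.png

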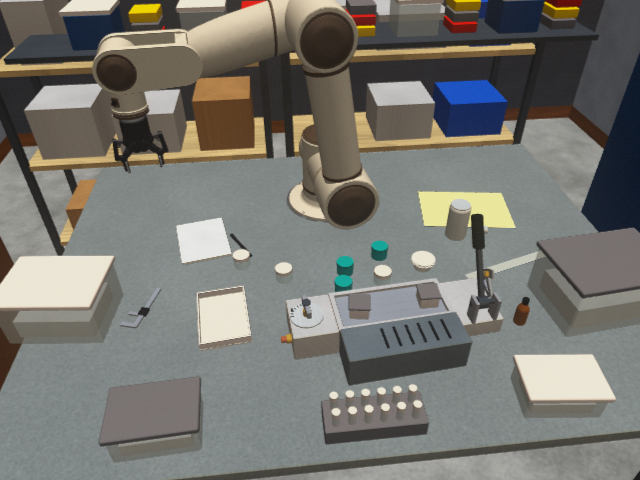

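View pics/top0.png

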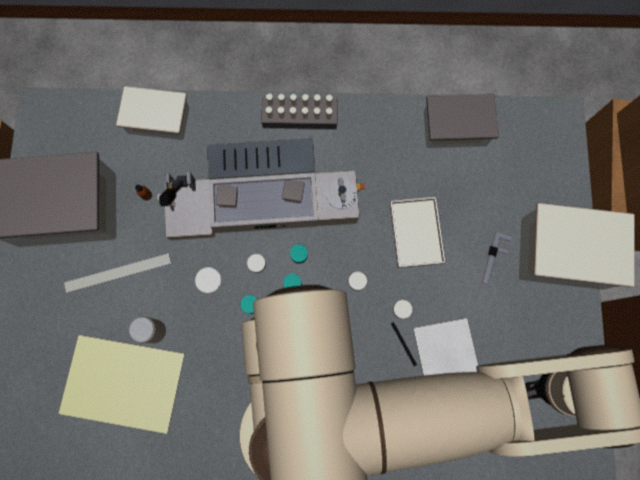

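The scene image shows white pots at (241,256), (284,270) and (383,271). The turquoise look-alikes are at (345,265), (380,250) and (343,284), the cups at (423,260), and the tubs at (359,302) and (429,292). In the top image the white pots are at (402,310), (358,281) and (256,263), the cups at (208,280), and the turquoise ones at (299,253), (292,282) and (249,303). I'll check these in close crops.

```bash
cat > h.py <<'E'
import numpy as np, cv2
from scipy.spatial.transform import Rotation as R
from bench import ctrl
def cam(n,obs=None):
    c=ctrl.calibration(n); f=240/np.tan(np.radians(c["vfov"])/2)
    if n=="wrist":
        T=np.eye(4);T[:3,:3]=R.from_quat(obs["eef_rot"]).as_matrix();T[:3,3]=obs["tool_pos"]
        T=T@c["T_tool_cam"]; return f,c["cx"],c["cy"],T[:3,3],T[:3,:3]
    return f,c["cx"],c["cy"],np.array(c["origin"]),R.from_quat(c["orientation"]).as_matrix()
def ray(C,u,v):
    f,cx,cy,o,M=C; d=M@np.array([(u-cx)/f,(v-cy)/f,1]); return o,d/np.linalg.norm(d)
def atz(C,u,v,z):
    o,d=ray(C,u,v); return o+d*(z-o[2])/d[2]
def tri(*rs):
    A=0;b=0
    for o,d in rs:
        P=np.eye(3)-np.outer(d,d);A=A+P;b=b+P@o
    X=np.linalg.solve(A,b); return X,[round(1000*np.linalg.norm((np.eye(3)-np.outer(d,d))@(X-o)),1) for o,d in rs]
def proj(C,X):
    f,cx,cy,o,M=C;p=M.T@(np.array(X)-o);return cx+f*p[0]/p[2],cy+f*p[1]/p[2]
def move(x,y,z,yaw=None,obs=None):
    """shift/turn in tool axes; yaw=desired world angle (deg) of closing line, mod 180"""
    o=obs or ctrl.get_obs();M=R.from_quat(o["eef_rot"]).as_matrix()
    d=M.T@(np.array([x,y,z])-o["tool_pos"])*1000
    cur=np.degrees(np.arctan2(M[1,1],M[0,1])); 
    t=0 if yaw is None else -((yaw-cur+90)%180-90)
    return d.round(1),round(t,1),"closing yaw",round(cur,1),"j6",o["joint_positions"][5].round(2)
E
python3 - <<'E'
from h import *
a=cv2.imread("pics/top0.png");b=cv2.imread("pics/scene0.png")
cv2.imwrite("pics/topc.png",cv2.resize(a[135:335,155:415],None,fx=3,fy=3,interpolation=cv2.INTER_CUBIC))
cv2.imwrite("pics/scenec.png",cv2.resize(b[200:380,220:510],None,fx=2.75,fy=2.75,interpolation=cv2.INTER_CUBIC))
E
```

```text
(no output)
```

View pics/topc.png

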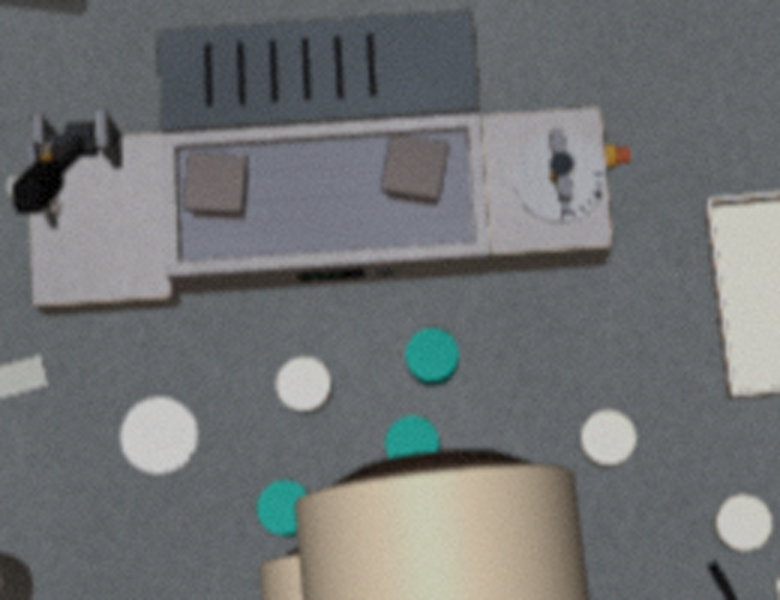

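View pics/scenec.png

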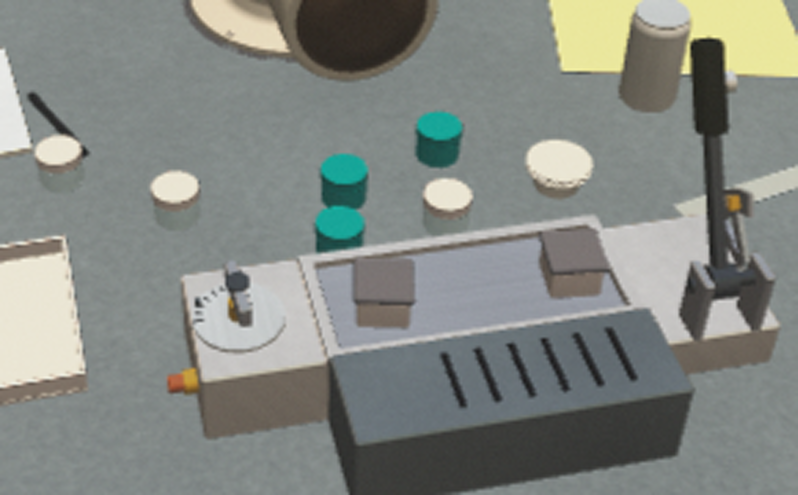

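The top crop (3x) shows the white caps at (303,384), (608,437) and (744,522). The cups are at (158,435) and the turquoise look-alikes at (432,355), (412,440) and (283,507). The lids are at (215,184) and (414,167), and the valve hub is at (562,163). All three white pots stand upright, and there are two tubs.

Run:
```python
from h import *
np.set_printoptions(precision=4,suppress=True)
T=cam("top");S=cam("scene")
t=lambda p:((p[0]+.5)/3-.5+155,(p[1]+.5)/3-.5+135)
s=lambda p:((p[0]+.5)/2.75-.5+220,(p[1]+.5)/2.75-.5+200)
for n,a,b in[("potA",(303,384),(448,197)),("potB",(608,437),(175,189)),("potC",(744,522),(59,151)),("tub0(+y)",(215,184),(575,250)),("tub1",(414,167),(386,280)),("valve hub",(562,163),(237,281)),("cups",(158,435),(560,164)),("griptop",(38,188),(708,60))]:
    print(n,*tri(ray(T,*t(a)),ray(S,*s(b))))
for n,p in[("c++",(176,149)),("c+-",(468,129)),("c--",(475,241)),("c-+",(182,262))]: print("well",n,atz(T,*t(p),.081 if n[1]=='-' else .075))
q=[atz(T,*p,.025) for p in[(390.5,199),(436.5,197.5),(444,264.5),(398,268)]];print("tray",q,np.mean(q,0))
for p,n in[((600,108),"valve plinth back"),((609,249),"valve plinth front"),((34,305),"lever plinth front left"),((486,113),"well back right"),((490,252),"")]: print(n,atz(T,*t(p),.05 if 'lever' in n else .08))
for p in[(200,160),(1,1)]:pass
```

```text
potA [0.4497 0.1085 0.0352] [np.float64(1.8), np.float64(1.8)]
potB [ 0.4061 -0.1714  0.0363] [np.float64(1.8), np.float64(1.8)]
potC [ 0.3314 -0.2932  0.038 ] [np.float64(2.5), np.float64(2.5)]
tub0(+y) [0.6176 0.1871 0.1096] [np.float64(2.5), np.float64(2.5)]
tub1 [0.6365 0.0095 0.1099] [np.float64(2.5), np.float64(2.5)]
valve hub [ 0.638  -0.1229  0.1251] [np.float64(1.9), np.float64(1.9)]
cups [0.4012 0.2405 0.0265] [np.float64(1.7), np.float64(1.7)]
griptop [0.5645 0.299  0.2754] [np.float64(3.5), np.float64(3.5)]
well c++ [0.6596 0.2284 0.075 ]
well c+- [ 0.6841 -0.0401  0.075 ]
well c-- [ 0.5762 -0.0488  0.081 ]
well c-+ [0.5515 0.2156 0.081 ]
tray [array([ 0.6415, -0.2672,  0.025 ]), array([ 0.6485, -0.3978,  0.025 ]), array([ 0.4563, -0.4137,  0.025 ]), array([ 0.444 , -0.2863,  0.025 ])] [ 0.5476 -0.3413  0.025 ]
valve plinth back [ 0.7051 -0.1614  0.08  ]
valve plinth front [ 0.5714 -0.1702  0.08  ]
lever plinth front left [0.5156 0.3552 0.05  ]
well back right [ 0.6982 -0.0564  0.08  ]
 [ 0.5665 -0.0625  0.08  ]
```

Run:
```python
from h import *
print(move(.62,.06,.25,85))
```

```text
(array([ 614. , -469.9,   -4.6]), np.float64(20.2), 'closing yaw', np.float64(-74.8), 'j6', np.float64(-0.13))
```

Emit:
carry_out(moves=[{"dx":40,"dy":-30,"dz":0,"turn":2},{"dx":80,"dy":-60,"dz":0,"turn":5},{"dx":110,"dy":-85,"dz":0,"turn":7},{"dx":140,"dy":-107,"dz":0,"turn":10},{"dx":170,"dy":-130,"dz":0,"turn":12},{"dx":200,"dy":-153,"dz":0,"turn":14},{"dx":230,"dy":-176,"dz":0,"turn":16},{"dx":260,"dy":-199,"dz":0,"turn":18},{"dx":290,"dy":-222,"dz":0,"turn":20},{"dx":320,"dy":-245,"dz":0,"turn":20},{"dx":340,"dy":-260,"dz":0,"turn":20},{"dx":340,"dy":-260,"dz":0,"turn":20}], gripper=1)

```text
time_s: 1.1
tool_pos: [0.4127, -0.2113, 0.2452]
eef_rot: [0.999, -0.04, 0.0, -0.001]
ft_force: [-0.5, -1.0, 0.9]
finger_gap: 0.0853
grip_force: 0.0
```

Run:
```python
from h import *
print(move(.62,.06,.25,85),ctrl.get_obs()["tool_pos"])
```

```text
(array([ 185.1, -286.9,   -4.4]), np.float64(0.4), 'closing yaw', np.float64(-94.6), 'j6', np.float64(1.01)) [ 0.41269092 -0.21125943  0.24521487]
```

Emit:
carry_out(moves=[{"dx":20,"dy":-32},{"dx":40,"dy":-63},{"dx":60,"dy":-94},{"dx":80,"dy":-125},{"dx":100,"dy":-156},{"dx":120,"dy":-187},{"dx":140,"dy":-218},{"dx":160,"dy":-249},{"dx":185,"dy":-287},{"dx":185,"dy":-287},{"dx":185,"dy":-287}])

```text
invalid input
```

```bash
cat >> h.py <<'E'
import pickle
def snap(name):
    o=ctrl.get_obs(); im=ctrl.capture("wrist")[:,:,::-1].copy(); cv2.imwrite(f"pics/{name}.png",im); pickle.dump(o,open(f"pics/{name}.pkl","wb")); return o,im
def wcam(name): return cam("wrist",pickle.load(open(f"pics/{name}.pkl","rb")))
E
python3 -c "
from h import *
o,_=snap('w1');print(o['tool_pos'],o['time_s'])"
```

```text
[ 0.41269092 -0.21125943  0.24521487] 1.1
```

View pics/w1.png

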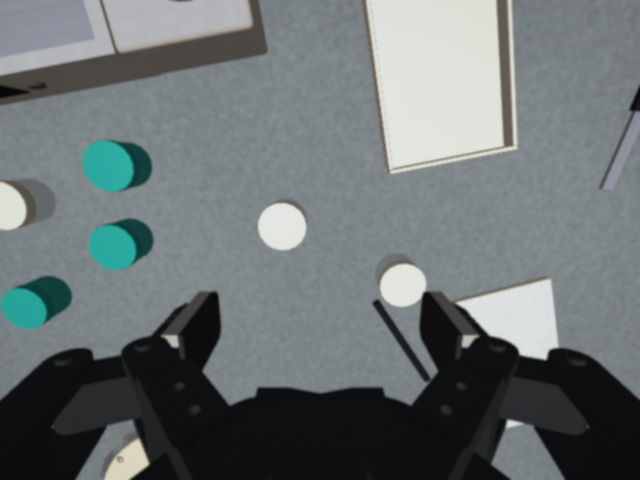

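All four keys are needed in every row. This wrist view shows pots B at (282,226) and C at (403,285), and the tray corner at (390,172).

Emit:
carry_out(moves=[{"dx":20,"dy":-32,"dz":0,"turn":0},{"dx":40,"dy":-63,"dz":0,"turn":0},{"dx":60,"dy":-94,"dz":0,"turn":0},{"dx":80,"dy":-125,"dz":0,"turn":0},{"dx":100,"dy":-156,"dz":0,"turn":0},{"dx":120,"dy":-187,"dz":0,"turn":0},{"dx":140,"dy":-218,"dz":0,"turn":0},{"dx":160,"dy":-249,"dz":0,"turn":0},{"dx":170,"dy":-287,"dz":0,"turn":0},{"dx":170,"dy":-287,"dz":0,"turn":0},{"dx":170,"dy":-287,"dz":0,"turn":0}])

```text
time_s: 2.07
tool_pos: [0.6043, 0.0579, 0.2444]
eef_rot: [0.999, -0.041, -0.001, 0.0]
ft_force: [-0.3, -1.3, -0.1]
finger_gap: 0.0855
grip_force: 0.0
```

```bash
python3 -c "
from h import *
C=wcam('w1')
for n,p in [('B',(282,226)),('C',(403,285)),('A',(7,206))]:print(n,atz(C,*p,.042))
T=cam('top')
for n,p in [('A',(303,384)),('B',(608,437)),('C',(744,522))]:print(n,tri(ray(T,(p[0]+.5)/3+154.5,(p[1]+.5)/3+134.5),ray(C,*{'A':(7,206),'B':(282,226),'C':(403,285)}[n])))
for p in[(390,172),(517,149)]:print('tray front',atz(C,*p,.025))
o,_=snap('w2');print(o['tool_pos'],o['time_s'])"
```

```text
B [ 0.40816034 -0.17266115  0.042     ]
C [ 0.33369601 -0.29448684  0.042     ]
A [0.45048485 0.10024623 0.042     ]
A (array([0.44968044, 0.10680718, 0.03506244]), [np.float64(0.2), np.float64(0.2)])
B (array([ 0.40645518, -0.17255202,  0.03607302]), [np.float64(0.8), np.float64(0.8)])
C (array([ 0.33140653, -0.29581171,  0.03679792]), [np.float64(0.1), np.float64(0.1)])
tray front [ 0.45209906 -0.28694952  0.025     ]
tray front [ 0.4646934  -0.41490136  0.025     ]
[0.60433465 0.0578998  0.24444771] 2.0667
```

View pics/w2.png

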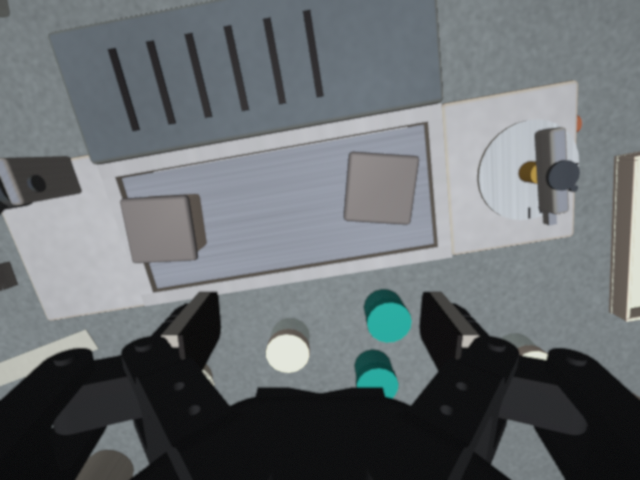

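Tub1's lid corners are (349,153), (418,156), (411,224) and (345,219). Tub0's are (122,198), (190,196), (196,261) and (131,262). The valve bar runs from (553,128) to (549,222), with the stud near (529,212).

```bash
python3 -c "
from h import *
np.set_printoptions(precision=4,suppress=True)
C=wcam('w2');T=cam('top')
t=lambda p:((p[0]+.5)/3-.5+155,(p[1]+.5)/3-.5+135)
for n,P,c in[('tub1',[(349,153),(418,156),(411,224),(345,219)],(414,167)),('tub0',[(122,198),(190,196),(196,261),(131,262)],(215,184))]:
  q=np.array([atz(C,*p,.115) for p in P]);m=np.mean(P,0);d=q[0]+q[3]-q[1]-q[2];e=q[0]+q[1]-q[2]-q[3]
  print(n,q.mean(0),'y-edge',np.degrees(np.arctan2(d[1],d[0])),'x-edge',np.degrees(np.arctan2(e[1],e[0])),np.linalg.norm(q[0]-q[1]),tri(ray(C,*m),ray(T,*t(c))))
  print(move(*q.mean(0)[:2],.2,np.degrees(np.arctan2(d[1],d[0]))))
w=[atz(C,118,178,.075),atz(C,427,123,.075),atz(C,437,246,.081),atz(C,155,291,.081)];print(np.array(w),np.mean(w,0))
for a,b in[(0,1),(3,2)]:
  d=w[a]-w[b];print(np.degrees(np.arctan2(-d[0],d[1])))
"
```

```text
tub1 [0.6385 0.0075 0.115 ] y-edge 81.92070770132884 x-edge -6.606441600596207 0.051758556358186485 (array([0.6377, 0.0066, 0.106 ]), [np.float64(0.7), np.float64(0.7)])
(array([38.5, 46.2, 44.7]), np.float64(3.3), 'closing yaw', np.float64(-94.7), 'j6', np.float64(1.62))
tub0 [0.6202 0.1834 0.115 ] y-edge 86.6412804400066 x-edge -5.434857860167201 0.05282881436936962 (array([0.6186, 0.1863, 0.1069]), [np.float64(1.3), np.float64(1.3)])
(array([   5.7, -127.6,   44.7]), np.float64(-1.4), 'closing yaw', np.float64(-94.7), 'j6', np.float64(1.62))
[[ 0.6617  0.2308  0.075 ]
 [ 0.6855 -0.0401  0.075 ]
 [ 0.5782 -0.0477  0.081 ]
 [ 0.5553  0.2177  0.081 ]] [0.6202 0.0902 0.078 ]
5.023430968168726
4.925753096309432
```

Emit:
carry_out(moves=[{"dx":25,"dy":30,"dz":20,"turn":3},{"dx":38,"dy":46,"dz":50,"turn":3},{"dx":38,"dy":46,"dz":80,"turn":3},{"dx":38,"dy":46,"dz":105,"turn":3},{"dx":38,"dy":46,"dz":125,"turn":3},{"dx":38,"dy":46,"dz":140,"turn":3},{"dx":38,"dy":46,"dz":142,"turn":3},{"dx":38,"dy":46,"dz":142,"turn":3}])

```text
time_s: 2.78
tool_pos: [0.6375, 0.0068, 0.103]
eef_rot: [0.998, -0.069, -0.001, 0.0]
ft_force: [-0.2, -0.5, 1.3]
finger_gap: 0.0856
grip_force: 0.0
```

Emit:
carry_out(moves=[{"dx":0,"dy":0,"dz":0,"turn":0},{"dx":0,"dy":0,"dz":0,"turn":0},{"dx":0,"dy":0,"dz":0,"turn":0},{"dx":0,"dy":0,"dz":0,"turn":0},{"dx":0,"dy":0,"dz":0,"turn":0},{"dx":0,"dy":0,"dz":0,"turn":0}], gripper=0, squeeze=30)

```text
time_s: 3.28
tool_pos: [0.6386, 0.008, 0.1049]
eef_rot: [0.998, -0.068, 0.001, 0.0]
ft_force: [-1.3, -2.5, 6.6]
finger_gap: 0.0536
grip_force: 30.6
```

Emit:
carry_out(moves=[{"dx":0,"dy":0,"dz":-15,"turn":0},{"dx":0,"dy":0,"dz":-40,"turn":0},{"dx":0,"dy":0,"dz":-70,"turn":0},{"dx":0,"dy":0,"dz":-100,"turn":0},{"dx":0,"dy":0,"dz":-120,"turn":0},{"dx":0,"dy":0,"dz":-120,"turn":0}])

```text
time_s: 3.78
tool_pos: [0.6394, 0.0082, 0.2291]
eef_rot: [0.998, -0.068, 0.004, 0.0]
ft_force: [0.9, -0.6, -0.3]
finger_gap: 0.0536
grip_force: 32.3
```

```bash
python3 -c "
from h import *
print(move(.546,-.341,.2,95),ctrl.get_obs()['tool_pos'])"
```

```text
(array([-45.6, 358.6,  28.7]), np.float64(-12.8), 'closing yaw', np.float64(-97.8), 'j6', np.float64(1.6)) [0.63937115 0.00820056 0.22911429]
```

```bash
python3 -c "
from h import *
print(move(.593,-.3375,.1,95))"
```

```text
(array([-2.000e-01,  3.488e+02,  1.290e+02]), np.float64(-12.8), 'closing yaw', np.float64(-97.8), 'j6', np.float64(1.6))
```

Emit:
carry_out(moves=[{"dx":0,"dy":25,"dz":0,"turn":-1},{"dx":0,"dy":60,"dz":0,"turn":-2},{"dx":0,"dy":95,"dz":0,"turn":-4},{"dx":0,"dy":130,"dz":0,"turn":-6},{"dx":0,"dy":165,"dz":0,"turn":-8},{"dx":0,"dy":200,"dz":0,"turn":-10},{"dx":0,"dy":235,"dz":0,"turn":-12},{"dx":0,"dy":270,"dz":0,"turn":-13},{"dx":0,"dy":305,"dz":20,"turn":-13},{"dx":0,"dy":335,"dz":50,"turn":-13},{"dx":0,"dy":349,"dz":80,"turn":-13},{"dx":0,"dy":349,"dz":110,"turn":-13}])

```text
time_s: 4.78
tool_pos: [0.5898, -0.3408, 0.1117]
eef_rot: [0.999, 0.044, -0.0, 0.0]
ft_force: [0.2, -0.2, -1.6]
finger_gap: 0.0534
grip_force: 32.3
```

```bash
python3 -c "
from h import *
o,_=snap('w3');print(o['finger_gap'],move(.593,-.3375,.037,95))"
```

```text
0.053373200403663015 (array([ 5.2,  0.4, 67.9]), np.float64(0.1), 'closing yaw', np.float64(-84.9), 'j6', np.float64(0.85))
```

View pics/w3.png

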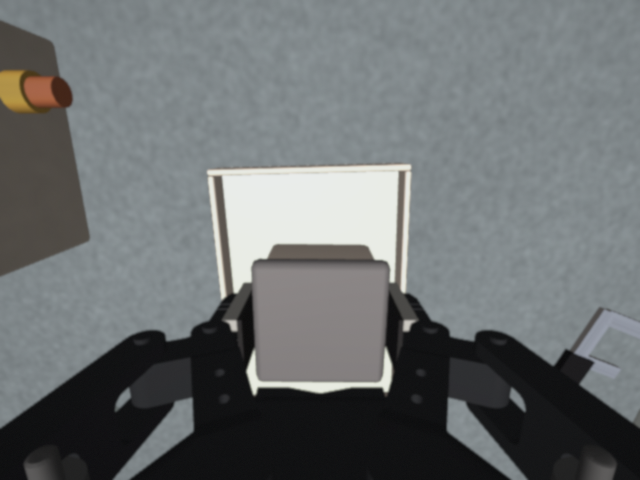

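The tray's far corners are at (209,172) and (410,166), and the tub is held square over it, slightly to the right.

```bash
python3 -c "
from h import *
C=wcam('w3');a=atz(C,209,172,.025);b=atz(C,410,166,.025);print(a,b);m=(a+b)/2;d=a-b;y=np.arctan2(-d[0],d[1]);c=m-.095*np.array([np.cos(y),np.sin(y),0]);print(c,np.degrees(y),np.linalg.norm(d))
x=np.array([np.cos(y),np.sin(y),0]);p=c+.042*x;print(c-.042*x,p,move(p[0],p[1],.037,np.degrees(y)+90))"
```

```text
[ 0.6371719  -0.26721061  0.025     ] [ 0.65205816 -0.39328243  0.025     ]
[ 0.55027044 -0.3413865   0.025     ] 6.734167222046368 0.12694763972407172
[ 0.50856021 -0.34631155  0.025     ] [ 0.59198068 -0.33646146  0.025     ] (array([ 4.2, -0.7, 67.9]), np.float64(-1.6), 'closing yaw', np.float64(-84.9), 'j6', np.float64(0.85))
```

Centre agrees with the estimate. I'll lower it, release, and go up.

Emit:
carry_out(moves=[{"dx":4,"dy":-1,"dz":20,"turn":0},{"dx":4,"dy":-1,"dz":40,"turn":0},{"dx":4,"dy":-1,"dz":55,"turn":0},{"dx":4,"dy":-1,"dz":65,"turn":0},{"dx":4,"dy":-1,"dz":69,"turn":0},{"dx":4,"dy":-1,"dz":72,"turn":0},{"dx":4,"dy":-1,"dz":72,"turn":0},{"dx":4,"dy":-1,"dz":72,"turn":0}])

```text
time_s: 5.5
tool_pos: [0.5952, -0.3363, 0.0423]
eef_rot: [0.999, 0.046, 0.0, 0.0]
ft_force: [-1.0, -0.3, -0.5]
finger_gap: 0.053
grip_force: 34.9
```

Emit:
carry_out(moves=[{"dx":0,"dy":0,"dz":0,"turn":0},{"dx":0,"dy":0,"dz":0,"turn":0},{"dx":0,"dy":0,"dz":0,"turn":0},{"dx":0,"dy":0,"dz":0,"turn":0},{"dx":0,"dy":0,"dz":-15,"turn":0},{"dx":0,"dy":0,"dz":-45,"turn":0},{"dx":0,"dy":0,"dz":-80,"turn":0},{"dx":0,"dy":0,"dz":-120,"turn":0},{"dx":0,"dy":0,"dz":-160,"turn":0},{"dx":0,"dy":0,"dz":-200,"turn":0},{"dx":0,"dy":0,"dz":-205,"turn":0}], gripper=0.8)

```text
time_s: 6.42
tool_pos: [0.5959, -0.3369, 0.2548]
eef_rot: [0.999, 0.046, 0.004, 0.003]
ft_force: [-0.5, 0.1, 0.1]
finger_gap: 0.0681
grip_force: 0.0
```

```bash
python3 -c "
from h import *
print(move(.619,.165,.24,87))"
```

```text
(array([  68.6, -497.8,   12.1]), np.float64(8.2), 'closing yaw', np.float64(-84.8), 'j6', np.float64(0.85))
```

Emit:
carry_out(moves=[{"dx":5,"dy":-38,"dz":0,"turn":1},{"dx":10,"dy":-78,"dz":0,"turn":2},{"dx":16,"dy":-118,"dz":0,"turn":4},{"dx":22,"dy":-158,"dz":0,"turn":5},{"dx":28,"dy":-198,"dz":0,"turn":6},{"dx":34,"dy":-238,"dz":0,"turn":7},{"dx":40,"dy":-278,"dz":0,"turn":8},{"dx":46,"dy":-318,"dz":0,"turn":8},{"dx":52,"dy":-358,"dz":0,"turn":8},{"dx":58,"dy":-398,"dz":0,"turn":8},{"dx":64,"dy":-438,"dz":0,"turn":8},{"dx":69,"dy":-470,"dz":0,"turn":8}])

```text
time_s: 7.42
tool_pos: [0.6203, 0.141, 0.2464]
eef_rot: [1.0, -0.024, 0.0, -0.0]
ft_force: [1.7, 0.9, -0.2]
finger_gap: 0.0687
grip_force: 0.0
```

Emit:
carry_out(moves=[{"dx":0,"dy":0,"dz":0,"turn":0},{"dx":0,"dy":0,"dz":0,"turn":0}], gripper=1)

```text
time_s: 7.58
tool_pos: [0.6205, 0.1398, 0.2461]
eef_rot: [1.0, -0.023, -0.0, -0.0]
ft_force: [-0.4, -0.5, -0.3]
finger_gap: 0.0852
grip_force: 0.0
```

```bash
python3 -c "
from h import *
o,im=snap('w4');print(o['tool_pos'],o['eef_rot'],move(.619,.185,.103,87))
C=wcam('w4');X=[.619,.185,.115];print(proj(C,X))
cv2.imwrite('pics/top1.png',ctrl.capture('top')[:,:,::-1])"
```

```text
[0.62048155 0.13981309 0.24607996] [ 9.99740285e-01 -2.27893227e-02 -9.06868408e-05 -1.28934586e-05] (array([ -3.8, -46.4, 143.2]), np.float64(0.3), 'closing yaw', np.float64(-92.7), 'j6', np.float64(1.72))
(np.float64(263.0418818795308), np.float64(240.8175529115034))
```

View pics/w4.png

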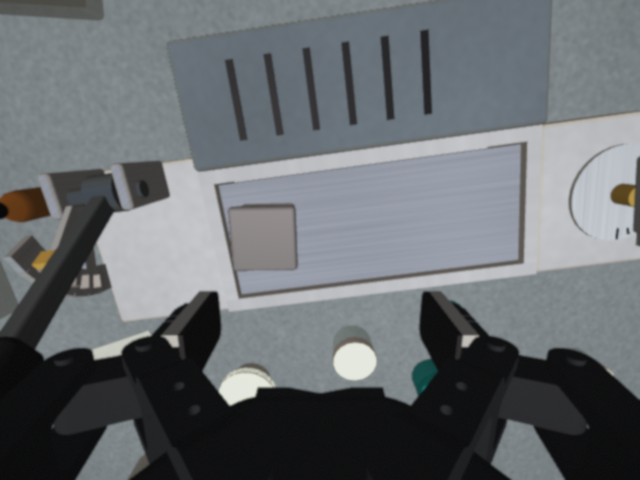

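The lid's corners run from (230,206) to (297,269) with its centre at (264,238), as predicted. I'll grasp tub0 there.

Emit:
carry_out(moves=[{"dx":-3,"dy":-25,"dz":15,"turn":0},{"dx":-3,"dy":-46,"dz":40,"turn":0},{"dx":-3,"dy":-46,"dz":70,"turn":0},{"dx":-3,"dy":-46,"dz":100,"turn":0},{"dx":-3,"dy":-46,"dz":125,"turn":0},{"dx":-3,"dy":-46,"dz":140,"turn":0},{"dx":-3,"dy":-46,"dz":144,"turn":0},{"dx":-3,"dy":-46,"dz":144,"turn":0}])

```text
time_s: 8.35
tool_pos: [0.6198, 0.183, 0.1016]
eef_rot: [1.0, -0.025, -0.001, 0.0]
ft_force: [0.2, -0.1, 0.3]
finger_gap: 0.0855
grip_force: 0.0
```

Emit:
carry_out(moves=[{"dx":0,"dy":0,"dz":0,"turn":0},{"dx":0,"dy":0,"dz":0,"turn":0},{"dx":0,"dy":0,"dz":0,"turn":0},{"dx":0,"dy":0,"dz":0,"turn":0},{"dx":0,"dy":0,"dz":0,"turn":0},{"dx":0,"dy":0,"dz":-15,"turn":0},{"dx":0,"dy":0,"dz":-40,"turn":0},{"dx":0,"dy":0,"dz":-70,"turn":0},{"dx":0,"dy":0,"dz":-100,"turn":0},{"dx":0,"dy":0,"dz":-125,"turn":0},{"dx":0,"dy":0,"dz":-125,"turn":0}], gripper=0, squeeze=35)

```text
time_s: 9.27
tool_pos: [0.6213, 0.1845, 0.2341]
eef_rot: [1.0, -0.024, 0.004, -0.001]
ft_force: [0.7, 0.6, -0.0]
finger_gap: 0.0534
grip_force: 37.6
```

```bash
python3 -c "
from h import *
print(move(.509,-.346,.037,96))"
```

```text
(array([-88.2, 535.7, 195.4]), np.float64(-8.8), 'closing yaw', np.float64(-92.8), 'j6', np.float64(1.79))
```

Emit:
carry_out(moves=[{"dx":-6,"dy":30,"dz":0,"turn":-1},{"dx":-12,"dy":68,"dz":0,"turn":-2},{"dx":-18,"dy":106,"dz":0,"turn":-3},{"dx":-24,"dy":144,"dz":0,"turn":-4},{"dx":-30,"dy":182,"dz":0,"turn":-5},{"dx":-36,"dy":220,"dz":0,"turn":-6},{"dx":-42,"dy":258,"dz":0,"turn":-7},{"dx":-50,"dy":296,"dz":0,"turn":-8},{"dx":-58,"dy":334,"dz":0,"turn":-9},{"dx":-66,"dy":372,"dz":0,"turn":-9},{"dx":-74,"dy":410,"dz":0,"turn":-9},{"dx":-82,"dy":445,"dz":0,"turn":-9}])

```text
time_s: 10.27
tool_pos: [0.5156, -0.2583, 0.2278]
eef_rot: [0.999, 0.054, 0.0, 0.0]
ft_force: [1.1, 0.1, -1.7]
finger_gap: 0.0532
grip_force: 37.6
```

```bash
python3 -c "
from h import *
print(move(.509,-.346,.037,96),ctrl.get_obs()['finger_gap'])"
```

```text
(array([-16.2,  86.3, 190.8]), np.float64(0.2), 'closing yaw', np.float64(-83.8), 'j6', np.float64(0.86)) 0.053234651256521645
```

Emit:
carry_out(moves=[{"dx":-6,"dy":30,"dz":0,"turn":0},{"dx":-12,"dy":60,"dz":5,"turn":0},{"dx":-17,"dy":80,"dz":30,"turn":0},{"dx":-19,"dy":88,"dz":60,"turn":0},{"dx":-19,"dy":88,"dz":90,"turn":0},{"dx":-19,"dy":88,"dz":115,"turn":0},{"dx":-19,"dy":88,"dz":115,"turn":0}])

```text
time_s: 10.85
tool_pos: [0.5053, -0.3446, 0.1074]
eef_rot: [0.999, 0.054, -0.002, -0.002]
ft_force: [-0.6, 0.6, -1.9]
finger_gap: 0.0526
grip_force: 37.5
```

```bash
python3 -c "
from h import *
print(move(.508,-.345,.037,96),ctrl.get_obs()['finger_gap'])"
```

```text
(array([ 2.9,  1. , 70.4]), np.float64(0.2), 'closing yaw', np.float64(-83.8), 'j6', np.float64(0.74)) 0.05260763268920854
```

Emit:
carry_out(moves=[{"dx":3,"dy":1,"dz":25,"turn":0},{"dx":3,"dy":1,"dz":45,"turn":0},{"dx":3,"dy":1,"dz":60,"turn":0},{"dx":3,"dy":1,"dz":68,"turn":0},{"dx":3,"dy":1,"dz":71,"turn":0},{"dx":3,"dy":1,"dz":72,"turn":0},{"dx":3,"dy":1,"dz":72,"turn":0},{"dx":3,"dy":1,"dz":72,"turn":0}])

```text
time_s: 11.52
tool_pos: [0.5107, -0.3468, 0.0416]
eef_rot: [0.999, 0.054, 0.001, 0.001]
ft_force: [-0.8, -0.1, -0.3]
finger_gap: 0.0531
grip_force: 37.6
```

Emit:
carry_out(moves=[{"dx":0,"dy":0,"dz":0,"turn":0},{"dx":0,"dy":0,"dz":0,"turn":0},{"dx":0,"dy":0,"dz":0,"turn":0},{"dx":0,"dy":0,"dz":0,"turn":0},{"dx":0,"dy":0,"dz":-15,"turn":0},{"dx":0,"dy":0,"dz":-45,"turn":0},{"dx":0,"dy":0,"dz":-80,"turn":0},{"dx":0,"dy":0,"dz":-120,"turn":0},{"dx":0,"dy":0,"dz":-160,"turn":0},{"dx":-20,"dy":-10,"dz":-180,"turn":0},{"dx":-50,"dy":-30,"dz":-185,"turn":0}], gripper=0.8)

```text
time_s: 12.43
tool_pos: [0.4587, -0.3234, 0.2292]
eef_rot: [0.999, 0.055, 0.002, 0.002]
ft_force: [-0.3, -0.5, 1.1]
finger_gap: 0.0682
grip_force: 0.0
```

```bash
python3 -c "
from h import *
print(move(.333,-.2955,.2),ctrl.get_obs()['tool_pos'])"
```

```text
(array([-122. ,  -41.5,   28.5]), 0, 'closing yaw', np.float64(-83.7), 'j6', np.float64(0.71)) [ 0.45867036 -0.32340824  0.22916792]
```

Emit:
carry_out(moves=[{"dx":-30,"dy":-10,"dz":0,"turn":0},{"dx":-60,"dy":-20,"dz":0,"turn":0},{"dx":-90,"dy":-30,"dz":0,"turn":0},{"dx":-100,"dy":-36,"dz":0,"turn":0},{"dx":-100,"dy":-36,"dz":0,"turn":0},{"dx":-100,"dy":-36,"dz":0,"turn":0}], gripper=1)

```text
time_s: 12.93
tool_pos: [0.354, -0.2973, 0.2258]
eef_rot: [0.999, 0.054, 0.0, 0.0]
ft_force: [0.2, -1.1, -0.1]
finger_gap: 0.0854
grip_force: 0.0
```

```bash
python3 -c "
from h import *
o,im=snap('w5');C=wcam('w5');print(o['tool_pos'],proj(C,[.333,-.2955,.042]),proj(C,[.4085,-.173,.042]))"
```

```text
[ 0.3539587  -0.29728586  0.22584708] (np.float64(314.5831177924568), np.float64(243.48826022975015)) (np.float64(188.27252290123454), np.float64(149.4176957226611))
```

View pics/w5.png

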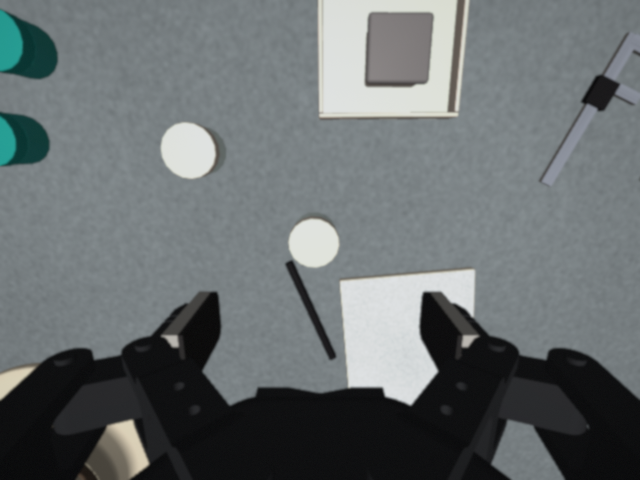

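The pots sit where predicted: C at (314,243) and B at (188,150). The tub in the tray is upright.

```bash
python3 -c "
from h import *
print(move(.333,-.2955,.033))"
```

```text
(array([-21.2,  -4.3, 192.6]), 0, 'closing yaw', np.float64(-83.8), 'j6', np.float64(0.6))
```

Emit:
carry_out(moves=[{"dx":-15,"dy":-3,"dz":25,"turn":0},{"dx":-21,"dy":-4,"dz":60,"turn":0},{"dx":-21,"dy":-4,"dz":95,"turn":0},{"dx":-21,"dy":-4,"dz":130,"turn":0},{"dx":-21,"dy":-4,"dz":160,"turn":0},{"dx":-21,"dy":-4,"dz":180,"turn":0},{"dx":-21,"dy":-4,"dz":192,"turn":0},{"dx":-21,"dy":-4,"dz":192,"turn":0},{"dx":-21,"dy":-4,"dz":192,"turn":0}])

```text
time_s: 13.73
tool_pos: [0.3331, -0.2954, 0.033]
eef_rot: [0.999, 0.055, -0.0, -0.001]
ft_force: [-0.5, 0.7, 0.5]
finger_gap: 0.0856
grip_force: 0.0
```

Emit:
carry_out(moves=[{"dx":0,"dy":0,"dz":0,"turn":0},{"dx":0,"dy":0,"dz":0,"turn":0},{"dx":0,"dy":0,"dz":0,"turn":0},{"dx":0,"dy":0,"dz":0,"turn":0},{"dx":0,"dy":0,"dz":0,"turn":0},{"dx":0,"dy":0,"dz":0,"turn":0},{"dx":0,"dy":0,"dz":-15,"turn":0},{"dx":0,"dy":0,"dz":-45,"turn":0},{"dx":0,"dy":0,"dz":-80,"turn":0},{"dx":0,"dy":0,"dz":-120,"turn":0},{"dx":0,"dy":0,"dz":-150,"turn":0},{"dx":0,"dy":0,"dz":-150,"turn":0}], gripper=0, squeeze=35)

```text
time_s: 14.73
tool_pos: [0.334, -0.297, 0.1899]
eef_rot: [0.999, 0.054, 0.003, 0.004]
ft_force: [0.9, -0.6, -0.1]
finger_gap: 0.0485
grip_force: 36.8
```

```bash
python3 -c "
from h import *
c=np.array([.619,.090]);y=np.radians(5);ey=np.array([-np.sin(y),np.cos(y)])
for k in(-.08,0,.08):p=c+k*ey;print(p,move(*p,.18,95))"
```

```text
[0.62597246 0.01030442] (array([ 323.6, -273.9,    9.4]), np.float64(1.2), 'closing yaw', np.float64(-83.8), 'j6', np.float64(0.56))
[0.619 0.09 ] (array([ 325.3, -353.9,    8.8]), np.float64(1.2), 'closing yaw', np.float64(-83.8), 'j6', np.float64(0.56))
[0.61202754 0.16969558] (array([ 327. , -433.9,    8.2]), np.float64(1.2), 'closing yaw', np.float64(-83.8), 'j6', np.float64(0.56))
```

Emit:
carry_out(moves=[{"dx":20,"dy":-17,"dz":0,"turn":0},{"dx":50,"dy":-42,"dz":0,"turn":0},{"dx":80,"dy":-67,"dz":0,"turn":1},{"dx":110,"dy":-92,"dz":0,"turn":1},{"dx":140,"dy":-117,"dz":0,"turn":1},{"dx":170,"dy":-142,"dz":0,"turn":1},{"dx":200,"dy":-167,"dz":0,"turn":1},{"dx":230,"dy":-193,"dz":0,"turn":1},{"dx":258,"dy":-217,"dz":0,"turn":1},{"dx":286,"dy":-241,"dz":0,"turn":1},{"dx":308,"dy":-260,"dz":0,"turn":1},{"dx":324,"dy":-274,"dz":0,"turn":1}])

```text
time_s: 15.73
tool_pos: [0.6263, 0.0144, 0.1832]
eef_rot: [0.999, 0.046, 0.0, -0.0]
ft_force: [0.0, -0.2, -1.4]
finger_gap: 0.0488
grip_force: 36.8
```

Emit:
carry_out(moves=[{"dx":0,"dy":0,"dz":20,"turn":0},{"dx":0,"dy":0,"dz":40,"turn":0},{"dx":0,"dy":0,"dz":40,"turn":0},{"dx":0,"dy":0,"dz":40,"turn":0}])

```text
time_s: 16.07
tool_pos: [0.6246, 0.0122, 0.143]
eef_rot: [0.999, 0.046, -0.001, -0.0]
ft_force: [-0.0, 0.3, -0.6]
finger_gap: 0.0485
grip_force: 36.8
```

```bash
python3 -c "
from h import *
print(move(.626,.010,.109,95),ctrl.get_obs()['finger_gap'])"
```

```text
(array([ 1.3,  2.3, 34. ]), np.float64(0.2), 'closing yaw', np.float64(-84.8), 'j6', np.float64(1.38)) 0.04845850992190383
```

Emit:
carry_out(moves=[{"dx":1,"dy":2,"dz":18,"turn":0},{"dx":1,"dy":2,"dz":28,"turn":0},{"dx":1,"dy":2,"dz":32,"turn":0},{"dx":1,"dy":2,"dz":34,"turn":0},{"dx":1,"dy":2,"dz":34,"turn":0},{"dx":1,"dy":2,"dz":34,"turn":0}])

```text
time_s: 16.57
tool_pos: [0.6265, 0.0102, 0.1102]
eef_rot: [0.999, 0.046, 0.0, 0.0]
ft_force: [0.3, -0.3, -1.0]
finger_gap: 0.0485
grip_force: 36.9
```

Emit:
carry_out(moves=[{"dx":0,"dy":0,"dz":0,"turn":0},{"dx":0,"dy":0,"dz":0,"turn":0},{"dx":0,"dy":0,"dz":0,"turn":0},{"dx":0,"dy":0,"dz":0,"turn":0},{"dx":0,"dy":0,"dz":-15,"turn":0},{"dx":0,"dy":0,"dz":-45,"turn":0},{"dx":0,"dy":0,"dz":-75,"turn":0},{"dx":0,"dy":0,"dz":-100,"turn":0},{"dx":0,"dy":0,"dz":-110,"turn":0},{"dx":0,"dy":0,"dz":-110,"turn":0}], gripper=0.8)

```text
time_s: 17.4
tool_pos: [0.627, 0.0101, 0.2221]
eef_rot: [0.999, 0.046, 0.002, 0.0]
ft_force: [-0.4, 0.6, 0.3]
finger_gap: 0.0683
grip_force: 0.0
```

```bash
python3 -c "
from h import *
print(move(.4085,-.173,.033,95))"
```

```text
(array([-235.1,  162.3,  188.2]), np.float64(0.2), 'closing yaw', np.float64(-84.8), 'j6', np.float64(1.37))
```

Emit:
carry_out(moves=[{"dx":-25,"dy":17,"dz":0,"turn":0},{"dx":-55,"dy":38,"dz":0,"turn":0},{"dx":-85,"dy":59,"dz":0,"turn":0},{"dx":-115,"dy":80,"dz":0,"turn":0},{"dx":-145,"dy":101,"dz":0,"turn":0},{"dx":-175,"dy":122,"dz":0,"turn":0},{"dx":-205,"dy":142,"dz":0,"turn":0},{"dx":-235,"dy":162,"dz":0,"turn":0},{"dx":-235,"dy":162,"dz":0,"turn":0},{"dx":-235,"dy":162,"dz":0,"turn":0}], gripper=1)

```text
time_s: 18.23
tool_pos: [0.4058, -0.1733, 0.2184]
eef_rot: [0.999, 0.044, -0.0, -0.0]
ft_force: [0.7, 0.4, 0.3]
finger_gap: 0.0854
grip_force: 0.0
```

```bash
cat >> h.py <<'E'
def caps(name,z=.042):
    im=cv2.imread(f"pics/{name}.png");C=wcam(name)
    m=((im.min(2)>170)).astype(np.uint8); n,_,st,ce=cv2.connectedComponentsWithStats(m)
    return [(ce[i].round(0),st[i][2:5],atz(C,*ce[i],z).round(4)) for i in range(1,n) if 800<st[i][4]<6000 and .8<st[i][2]/st[i][3]<1.25]
E
python3 -c "
from h import *
o,im=snap('w6');C=wcam('w6');print(o['tool_pos'],proj(C,[.4085,-.173,.042]));print(*caps('w6'),sep='\n');print(move(.4085,-.173,.033))"
```

```text
[ 0.40578457 -0.17333125  0.21837957] (np.float64(318.9199302964544), np.float64(221.27088165054874))
(array([318., 222.]), array([  53,   52, 2150], dtype=int32), array([ 0.4078, -0.1721,  0.042 ]))
(array([112., 449.]), array([  66,   59, 1695], dtype=int32), array([0.1235, 0.0397, 0.042 ]))
(array([  1.9,   0.6, 185.5]), 0, 'closing yaw', np.float64(-84.9), 'j6', np.float64(0.9))
```

Emit:
carry_out(moves=[{"dx":2,"dy":0,"dz":25,"turn":0},{"dx":2,"dy":0,"dz":60,"turn":0},{"dx":2,"dy":0,"dz":95,"turn":0},{"dx":2,"dy":0,"dz":130,"turn":0},{"dx":2,"dy":0,"dz":160,"turn":0},{"dx":2,"dy":0,"dz":178,"turn":0},{"dx":2,"dy":0,"dz":185,"turn":0},{"dx":2,"dy":0,"dz":185,"turn":0},{"dx":2,"dy":0,"dz":185,"turn":0}])

```text
time_s: 19.03
tool_pos: [0.4096, -0.172, 0.0347]
eef_rot: [0.999, 0.046, -0.0, -0.0]
ft_force: [-0.4, -0.3, 0.9]
finger_gap: 0.0856
grip_force: 0.0
```

Emit:
carry_out(moves=[{"dx":0,"dy":0,"dz":0,"turn":0},{"dx":0,"dy":0,"dz":0,"turn":0},{"dx":0,"dy":0,"dz":0,"turn":0},{"dx":0,"dy":0,"dz":0,"turn":0},{"dx":0,"dy":0,"dz":0,"turn":0},{"dx":0,"dy":0,"dz":0,"turn":0},{"dx":0,"dy":0,"dz":-15,"turn":0},{"dx":0,"dy":0,"dz":-45,"turn":0},{"dx":0,"dy":0,"dz":-80,"turn":0},{"dx":0,"dy":0,"dz":-120,"turn":0},{"dx":0,"dy":0,"dz":-165,"turn":0},{"dx":0,"dy":0,"dz":-165,"turn":0}], gripper=0, squeeze=35)

```text
time_s: 20.03
tool_pos: [0.4107, -0.1735, 0.207]
eef_rot: [0.999, 0.046, 0.004, 0.003]
ft_force: [0.3, -0.0, 0.9]
finger_gap: 0.0487
grip_force: 37.0
```

```bash
python3 -c "
from h import *
print(move(.619,.09,.145,95),ctrl.get_obs()['finger_gap'])"
```

```text
(array([ 231. , -243.8,   62.3]), np.float64(0.2), 'closing yaw', np.float64(-84.8), 'j6', np.float64(0.91)) 0.04873499531685132
```

Emit:
carry_out(moves=[{"dx":18,"dy":-19,"dz":0,"turn":0},{"dx":42,"dy":-44,"dz":0,"turn":0},{"dx":66,"dy":-69,"dz":0,"turn":0},{"dx":90,"dy":-94,"dz":0,"turn":0},{"dx":114,"dy":-119,"dz":0,"turn":0},{"dx":138,"dy":-144,"dz":0,"turn":0},{"dx":162,"dy":-169,"dz":0,"turn":0},{"dx":186,"dy":-194,"dz":0,"turn":0},{"dx":208,"dy":-219,"dz":0,"turn":0},{"dx":225,"dy":-237,"dz":5,"turn":0},{"dx":231,"dy":-244,"dz":30,"turn":0},{"dx":231,"dy":-244,"dz":55,"turn":0}])

```text
time_s: 21.03
tool_pos: [0.6182, 0.0937, 0.1445]
eef_rot: [0.999, 0.047, 0.001, -0.0]
ft_force: [0.1, -0.1, -1.6]
finger_gap: 0.0492
grip_force: 37.0
```

Emit:
carry_out(moves=[{"dx":0,"dy":0,"dz":5,"turn":0},{"dx":0,"dy":0,"dz":5,"turn":0},{"dx":0,"dy":0,"dz":5,"turn":0}])

```text
time_s: 21.28
tool_pos: [0.6169, 0.0914, 0.1406]
eef_rot: [0.999, 0.045, 0.0, -0.0]
ft_force: [0.1, 0.4, 0.3]
finger_gap: 0.0484
grip_force: 37.0
```

```bash
python3 -c "
from h import *
print(move(.619,.09,.1115,95),ctrl.get_obs()['finger_gap'])"
```

```text
(array([ 1.9,  1.5, 29.1]), np.float64(0.2), 'closing yaw', np.float64(-84.8), 'j6', np.float64(1.5)) 0.04844179107821413
```

Emit:
carry_out(moves=[{"dx":1,"dy":1,"dz":15,"turn":0},{"dx":2,"dy":1,"dz":24,"turn":0},{"dx":2,"dy":1,"dz":28,"turn":0},{"dx":2,"dy":1,"dz":29,"turn":0},{"dx":2,"dy":1,"dz":29,"turn":0},{"dx":2,"dy":1,"dz":29,"turn":0}])

```text
time_s: 21.78
tool_pos: [0.6191, 0.0908, 0.1111]
eef_rot: [0.999, 0.046, 0.0, -0.0]
ft_force: [-0.5, 0.8, -1.0]
finger_gap: 0.0483
grip_force: 37.0
```

Emit:
carry_out(moves=[{"dx":0,"dy":0,"dz":0,"turn":0},{"dx":0,"dy":0,"dz":0,"turn":0},{"dx":0,"dy":0,"dz":0,"turn":0},{"dx":0,"dy":0,"dz":0,"turn":0},{"dx":0,"dy":0,"dz":-15,"turn":0},{"dx":0,"dy":0,"dz":-45,"turn":0},{"dx":0,"dy":0,"dz":-75,"turn":0},{"dx":0,"dy":0,"dz":-100,"turn":0},{"dx":0,"dy":0,"dz":-110,"turn":0},{"dx":0,"dy":0,"dz":-110,"turn":0}], gripper=0.8)

```text
time_s: 22.62
tool_pos: [0.6196, 0.0909, 0.2231]
eef_rot: [0.999, 0.046, 0.002, -0.0]
ft_force: [-0.3, 0.5, -0.0]
finger_gap: 0.0682
grip_force: 0.0
```

```bash
python3 -c "
from h import *
print(move(.450,.107,.033,95))"
```

```text
(array([-168.2,  -31.5,  189.4]), np.float64(0.2), 'closing yaw', np.float64(-84.8), 'j6', np.float64(1.5))
```

Emit:
carry_out(moves=[{"dx":-25,"dy":-5,"dz":0,"turn":0},{"dx":-55,"dy":-10,"dz":0,"turn":0},{"dx":-85,"dy":-16,"dz":0,"turn":0},{"dx":-115,"dy":-22,"dz":0,"turn":0},{"dx":-145,"dy":-27,"dz":0,"turn":0},{"dx":-168,"dy":-31,"dz":0,"turn":0},{"dx":-168,"dy":-31,"dz":0,"turn":0},{"dx":-168,"dy":-31,"dz":0,"turn":0}], gripper=1)

```text
time_s: 23.28
tool_pos: [0.4478, 0.1065, 0.2196]
eef_rot: [0.999, 0.046, -0.0, -0.0]
ft_force: [0.8, 0.6, 1.3]
finger_gap: 0.0853
grip_force: 0.0
```

```bash
python3 -c "
from h import *
o,im=snap('w7');C=wcam('w7');print(o['tool_pos'],proj(C,[.450,.107,.042]));print(*caps('w7'),sep='\n');print(move(.45,.107,.034))"
```

```text
[0.44781802 0.10654078 0.21964331] (np.float64(318.64199072220595), np.float64(221.59043417818532))
(array([319., 220.]), array([  53,   52, 2148], dtype=int32), array([0.4517, 0.1071, 0.042 ]))
(array([183., 253.]), array([  73,   69, 3884], dtype=int32), array([0.407 , 0.2341, 0.042 ]))
(array([  1.5,  -0.4, 185.6]), 0, 'closing yaw', np.float64(-84.8), 'j6', np.float64(1.54))
```

View pics/w7.png

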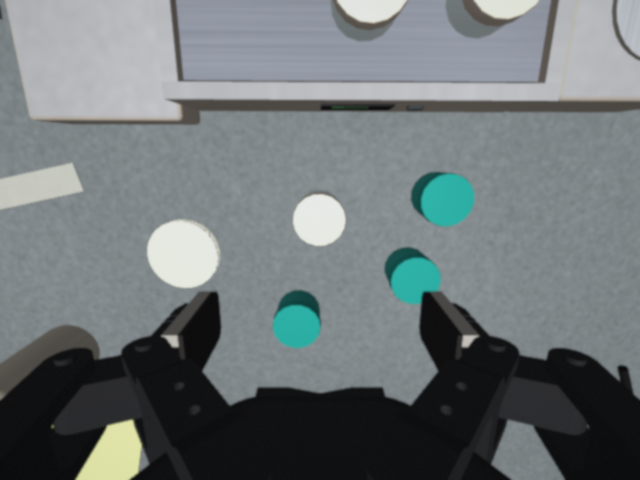

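Pot A is at (319,220). The teal ones stand clear at (447,199), (415,280) and (297,325), and two pots stand on the deck.

Emit:
carry_out(moves=[{"dx":2,"dy":0,"dz":25,"turn":0},{"dx":2,"dy":0,"dz":60,"turn":0},{"dx":2,"dy":0,"dz":95,"turn":0},{"dx":2,"dy":0,"dz":130,"turn":0},{"dx":2,"dy":0,"dz":160,"turn":0},{"dx":2,"dy":0,"dz":178,"turn":0},{"dx":2,"dy":0,"dz":185,"turn":0},{"dx":2,"dy":0,"dz":185,"turn":0},{"dx":2,"dy":0,"dz":185,"turn":0}])

```text
time_s: 24.08
tool_pos: [0.4513, 0.1066, 0.0357]
eef_rot: [0.999, 0.046, -0.0, -0.0]
ft_force: [0.8, -0.7, 0.8]
finger_gap: 0.0852
grip_force: 0.0
```

Emit:
carry_out(moves=[{"dx":0,"dy":0,"dz":0,"turn":0},{"dx":0,"dy":0,"dz":0,"turn":0},{"dx":0,"dy":0,"dz":0,"turn":0},{"dx":0,"dy":0,"dz":0,"turn":0},{"dx":0,"dy":0,"dz":0,"turn":0},{"dx":0,"dy":0,"dz":0,"turn":0},{"dx":0,"dy":0,"dz":-15,"turn":0},{"dx":0,"dy":0,"dz":-45,"turn":0},{"dx":0,"dy":0,"dz":-80,"turn":0},{"dx":0,"dy":0,"dz":-120,"turn":0},{"dx":0,"dy":0,"dz":-165,"turn":0},{"dx":0,"dy":0,"dz":-165,"turn":0}], gripper=0, squeeze=35)

```text
time_s: 25.08
tool_pos: [0.4527, 0.1068, 0.208]
eef_rot: [0.999, 0.046, 0.005, -0.0]
ft_force: [1.4, 1.0, 0.4]
finger_gap: 0.0487
grip_force: 36.8
```

```bash
python3 -c "
from h import *
print(move(.612,.168,.145,95),ctrl.get_obs()['finger_gap'])"
```

```text
(array([163.6, -46.4,  64.7]), np.float64(0.2), 'closing yaw', np.float64(-84.8), 'j6', np.float64(1.55)) 0.04873941718814173
```

Emit:
carry_out(moves=[{"dx":20,"dy":-6,"dz":0,"turn":0},{"dx":48,"dy":-14,"dz":0,"turn":0},{"dx":76,"dy":-22,"dz":0,"turn":0},{"dx":104,"dy":-30,"dz":0,"turn":0},{"dx":132,"dy":-38,"dz":0,"turn":0},{"dx":155,"dy":-45,"dz":5,"turn":0},{"dx":163,"dy":-47,"dz":25,"turn":0},{"dx":163,"dy":-47,"dz":50,"turn":0},{"dx":163,"dy":-47,"dz":65,"turn":0},{"dx":163,"dy":-47,"dz":65,"turn":0},{"dx":163,"dy":-47,"dz":65,"turn":0}])

```text
time_s: 26.0
tool_pos: [0.6085, 0.1682, 0.1354]
eef_rot: [0.999, 0.046, -0.0, -0.0]
ft_force: [0.4, -0.0, -0.6]
finger_gap: 0.0485
grip_force: 36.8
```

```bash
python3 -c "
from h import *
print(move(.612,.169,.112,95),ctrl.get_obs()['finger_gap'])"
```

```text
(array([ 3.5, -0.4, 23.4]), np.float64(0.2), 'closing yaw', np.float64(-84.8), 'j6', np.float64(1.63)) 0.048478113094099655
```

Emit:
carry_out(moves=[{"dx":3,"dy":0,"dz":12,"turn":0},{"dx":3,"dy":0,"dz":19,"turn":0},{"dx":3,"dy":0,"dz":23,"turn":0},{"dx":3,"dy":0,"dz":23,"turn":0},{"dx":3,"dy":0,"dz":23,"turn":0}])

```text
time_s: 26.42
tool_pos: [0.6117, 0.1685, 0.1125]
eef_rot: [0.999, 0.046, 0.0, -0.0]
ft_force: [-0.4, 0.1, -1.2]
finger_gap: 0.0484
grip_force: 36.8
```

Emit:
carry_out(moves=[{"dx":0,"dy":0,"dz":0,"turn":0},{"dx":0,"dy":0,"dz":0,"turn":0},{"dx":0,"dy":0,"dz":0,"turn":0},{"dx":0,"dy":0,"dz":0,"turn":0},{"dx":0,"dy":0,"dz":-15,"turn":0},{"dx":0,"dy":0,"dz":-45,"turn":0},{"dx":0,"dy":0,"dz":-80,"turn":0},{"dx":0,"dy":0,"dz":-120,"turn":0},{"dx":0,"dy":0,"dz":-160,"turn":0},{"dx":0,"dy":0,"dz":-200,"turn":0},{"dx":-25,"dy":0,"dz":-225,"turn":0},{"dx":-50,"dy":0,"dz":-225,"turn":0}], gripper=0.8)

```text
time_s: 27.42
tool_pos: [0.5626, 0.164, 0.3428]
eef_rot: [0.999, 0.045, 0.004, -0.0]
ft_force: [0.3, -0.3, 0.7]
finger_gap: 0.0682
grip_force: 0.0
```

```bash
python3 -c "
from h import *
c=np.array([.619,.09]);y=np.radians(5);ex=np.array([np.cos(y),np.sin(y)]);ey=np.array([-np.sin(y),np.cos(y)])
S=cam('scene');T=cam('top')
t=lambda p:((p[0]+.5)/3-.5+155,(p[1]+.5)/3-.5+135);s=lambda p:((p[0]+.5)/2.75-.5+220,(p[1]+.5)/2.75-.5+200)
# grip top end, button, hinge
for n,a,b in[('tip',(32,195),(708,42))]:
  X,e=tri(ray(T,*t(a)),ray(S,*s(b)));d=X[:2]-c;print(n,X,e,d@ex,d@ey)
o,im=snap('w8');print(o['tool_pos'],o['finger_gap'])
cv2.imwrite('pics/scene1.png',cv2.resize(ctrl.capture('scene')[150:350,260:520,::-1],None,fx=3,fy=3,interpolation=cv2.INTER_CUBIC))"
```

```text
tip [0.55525153 0.29977638 0.28804849] [np.float64(3.6), np.float64(3.6)] -0.04522266914400268 0.2145341590145244
[0.56258305 0.16395559 0.34278355] 0.06816506234340335
```

View pics/scene1.png

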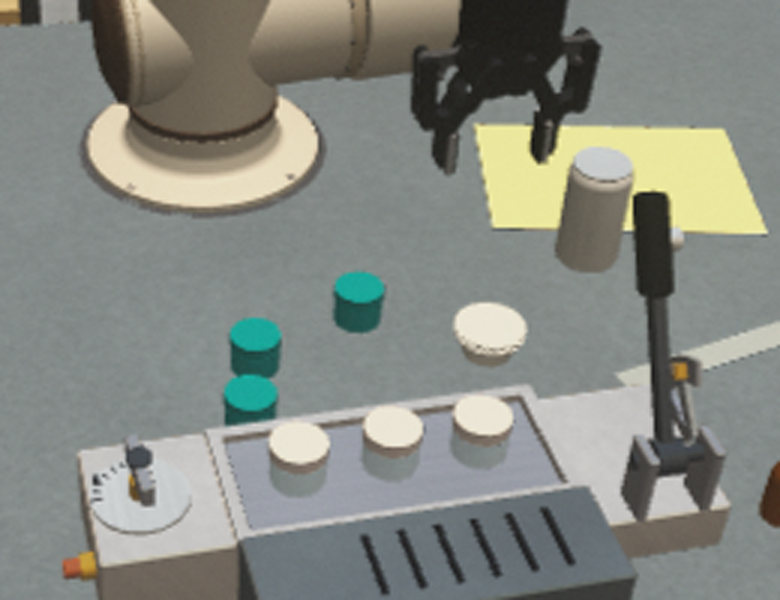

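View pics/w8.png

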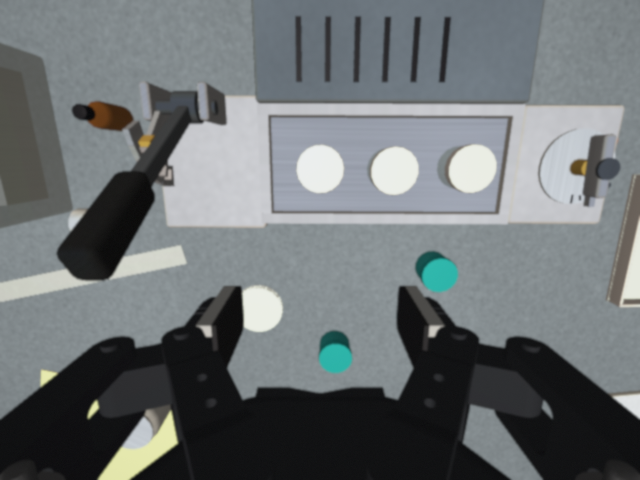

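All three pots stand on the deck, at (320,168), (395,170) and (472,168). The lever's hinge posts are at (152,105) and (210,103), the grip tip end face is at (92,258), and the button is at (76,222).

```bash
python3 -c "
from h import *
np.set_printoptions(precision=4,suppress=True)
c=np.array([.619,.09]);y=np.radians(5);ex=np.array([np.cos(y),np.sin(y)]);ey=np.array([-np.sin(y),np.cos(y)])
S=cam('scene');C=wcam('w8')
s=lambda p:((p[0]+.5)/3-.5+260,(p[1]+.5)/3-.5+150)
def rep(n,X,e=''): d=X[:2]-c;print(n,X,'ch',d@ex,d@ey,e)
rep('hinge w8',atz(C,181,106,.1))
rep('hinge sc',atz(S,*s((680,456)),.1))
rep('button',*tri(ray(C,76,222),ray(S,*s((678,238)))))
rep('tip',*tri(ray(C,92,258),ray(S,*s((651,198)))))
rep('gripbase',*tri(ray(C,143,180),ray(S,*s((657,294)))))
# predicted outline
h=np.array([.0638,.214])
for dy in(0,.022):
  q=c+(h[0]-.18*np.cos(1.05))*ex+(h[1]+dy)*ey;print(q,proj(C,[*q,.1+.18*np.sin(1.05)]),(np.array(proj(S,[*q,.1+.18*np.sin(1.05)]))-[260,150])*3)
"
```

```text
hinge w8 [0.6619 0.3175 0.1   ] ch 0.06251555164612681 0.22288819337620017 
hinge sc [0.6625 0.3243 0.1   ] ch 0.06378099822735944 0.22960217129775698 
button [0.5697 0.3258 0.2553] ch -0.028561224903297735 0.23922623047423758 [np.float64(0.1), np.float64(0.1)]
tip [0.5565 0.2997 0.2859] ch -0.04394284775176935 0.21436167179457497 [np.float64(2.9), np.float64(2.9)]
gripbase [0.5969 0.3023 0.2195] ch -0.003528643680946693 0.21343523680978768 [np.float64(3.2), np.float64(3.2)]
[0.5747 0.3009] (np.float64(112.51951915818915), np.float64(218.25161651240717)) [649.3336 241.9789]
[0.5728 0.3229] (np.float64(79.02885469477621), np.float64(218.12550808326372)) [674.8853 238.6944]
```

```bash
python3 -c "
from h import *
print(move(.572,.304,.345,95))"
```

```text
(array([  24.8, -138.3,   -5. ]), np.float64(0.3), 'closing yaw', np.float64(-84.7), 'j6', np.float64(1.63))
```

Emit:
carry_out(moves=[{"dx":5,"dy":-30,"dz":-5,"turn":0},{"dx":11,"dy":-60,"dz":-5,"turn":0},{"dx":17,"dy":-90,"dz":-5,"turn":0},{"dx":22,"dy":-120,"dz":-5,"turn":0},{"dx":25,"dy":-138,"dz":-5,"turn":0},{"dx":25,"dy":-138,"dz":-5,"turn":0},{"dx":25,"dy":-138,"dz":-5,"turn":0},{"dx":25,"dy":-138,"dz":-5,"turn":0}], gripper=1)

```text
time_s: 28.18
tool_pos: [0.5744, 0.3033, 0.3419]
eef_rot: [0.999, 0.046, -0.0, 0.0]
ft_force: [-0.1, -0.7, -0.4]
finger_gap: 0.0856
grip_force: 0.0
```

```bash
python3 -c "
from h import *
o,im=snap('w9');C=wcam('w9');print(o['tool_pos'],move(.572,.304,.251))
c=np.array([.619,.09]);y=np.radians(5);ex=np.array([np.cos(y),np.sin(y)]);ey=np.array([-np.sin(y),np.cos(y)])
def P(r,dy,off=0):
  q=c+(.0625-r*np.cos(1.05)+off*np.sin(1.05))*ex+(.2165+dy)*ey; return tuple(int(round(v)) for v in proj(C,[*q,.1+r*np.sin(1.05)+off*np.cos(1.05)]))
im2=im.copy()
for o_ in(.014,-.014): cv2.polylines(im2,[np.array([P(.135,-.012,o_),P(.22,-.012,o_),P(.22,.012,o_),P(.135,.012,o_)])],True,(0,0,255) if o_>0 else (0,255,255),1)
for d in(.012,.022):cv2.circle(im2,P(.18,d),3,(0,255,0),-1)
cv2.imwrite('pics/w9o.png',im2)"
```

```text
[0.57441234 0.30329333 0.3419295 ] (array([-2.3, -1.3, 91.2]), 0, 'closing yaw', np.float64(-84.8), 'j6', np.float64(1.85))
```

View pics/w9o.png

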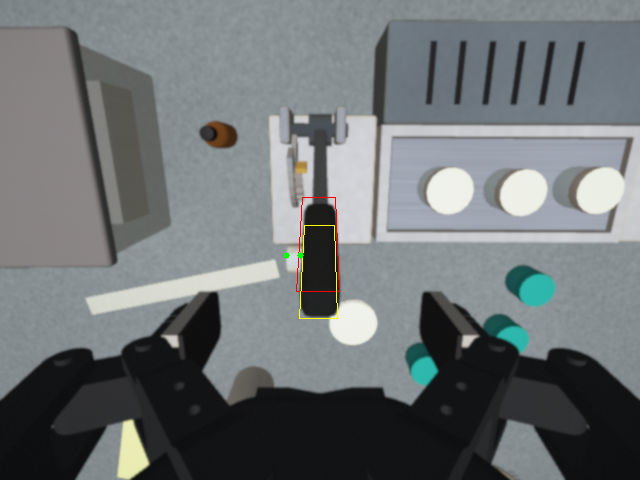

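The overlay fits: the button is at (291,258) and the grip is centred at column 320, right between the fingers. I'll descend and pinch.

Emit:
carry_out(moves=[{"dx":-4,"dy":-1,"dz":15,"turn":0},{"dx":-4,"dy":-1,"dz":35,"turn":0},{"dx":-4,"dy":-1,"dz":55,"turn":0},{"dx":-4,"dy":-1,"dz":75,"turn":0},{"dx":-4,"dy":-1,"dz":88,"turn":0},{"dx":-4,"dy":-1,"dz":91,"turn":0},{"dx":-4,"dy":-1,"dz":91,"turn":0},{"dx":-4,"dy":-1,"dz":91,"turn":0}])

```text
time_s: 28.9
tool_pos: [0.5705, 0.3039, 0.2525]
eef_rot: [0.999, 0.045, 0.001, -0.0]
ft_force: [-0.6, 0.5, 0.6]
finger_gap: 0.0853
grip_force: 0.0
```

Emit:
carry_out(moves=[{"dx":0,"dy":0,"dz":0,"turn":0},{"dx":0,"dy":0,"dz":0,"turn":0},{"dx":0,"dy":0,"dz":0,"turn":0},{"dx":0,"dy":0,"dz":0,"turn":0},{"dx":0,"dy":0,"dz":0,"turn":0},{"dx":0,"dy":0,"dz":0,"turn":0},{"dx":0,"dy":0,"dz":0,"turn":0},{"dx":0,"dy":0,"dz":0,"turn":0}], gripper=0, squeeze=35)

```text
time_s: 29.57
tool_pos: [0.5702, 0.3034, 0.252]
eef_rot: [0.999, 0.045, 0.0, 0.001]
ft_force: [-3.1, -9.4, 5.7]
finger_gap: 0.0241
grip_force: 36.5
```

```bash
python3 -c "
from h import *
o=ctrl.get_obs();print(o['tool_pos'],o['finger_gap'],o['grip_force'],o['ft_force'],o['joint_positions'].round(2))
for k in range(1,13):
  a=1.05-.96*k/12;print(k,round(-180*(np.cos(a)-np.cos(1.05)),0),round(180*(np.sin(1.05)-np.sin(a)),0),end='; ')"
```

```text
[0.57020697 0.30341992 0.25203771] 0.024085547227441013 36.479886174201965 [-3.06915183 -9.38059239  5.69932549] [ 0.37  0.3   1.25 -0.    1.6   1.85]
1 -12.0 8.0; 2 -24.0 16.0; 3 -35.0 26.0; 4 -45.0 36.0; 5 -54.0 47.0; 6 -62.0 59.0; 7 -69.0 71.0; 8 -76.0 84.0; 9 -81.0 98.0; 10 -85.0 112.0; 11 -88.0 126.0; 12 -90.0 140.0;
```

Emit:
carry_out(moves=[{"dx":-6,"dy":0,"dz":4,"turn":0},{"dx":-12,"dy":0,"dz":8,"turn":0},{"dx":-18,"dy":0,"dz":12,"turn":0},{"dx":-24,"dy":0,"dz":16,"turn":0},{"dx":-24,"dy":0,"dz":16,"turn":0}])

```text
time_s: 29.98
tool_pos: [0.5459, 0.3012, 0.2353]
eef_rot: [0.999, 0.045, 0.0, 0.001]
ft_force: [-3.2, -8.4, -4.0]
finger_gap: 0.024
grip_force: 35.2
```

Emit:
carry_out(moves=[{"dx":-11,"dy":0,"dz":10,"turn":0},{"dx":-21,"dy":0,"dz":20,"turn":0},{"dx":-30,"dy":0,"dz":31,"turn":0},{"dx":-38,"dy":0,"dz":43,"turn":0},{"dx":-45,"dy":0,"dz":55,"turn":0},{"dx":-52,"dy":0,"dz":68,"turn":0},{"dx":-57,"dy":0,"dz":82,"turn":0},{"dx":-61,"dy":0,"dz":96,"turn":0},{"dx":-64,"dy":0,"dz":110,"turn":0}])

```text
time_s: 30.73
tool_pos: [0.4824, 0.2956, 0.1254]
eef_rot: [0.999, 0.046, 0.0, 0.001]
ft_force: [0.1, -8.0, 5.5]
finger_gap: 0.0241
grip_force: 37.2
```

Emit:
carry_out(moves=[{"dx":-1,"dy":0,"dz":6,"turn":0},{"dx":-2,"dy":0,"dz":12,"turn":0},{"dx":-2,"dy":0,"dz":15,"turn":0},{"dx":-2,"dy":0,"dz":15,"turn":0},{"dx":-2,"dy":0,"dz":15,"turn":0}])

```text
time_s: 31.15
tool_pos: [0.4805, 0.2955, 0.1114]
eef_rot: [0.999, 0.046, 0.0, 0.001]
ft_force: [-8.8, -10.1, 16.3]
finger_gap: 0.0242
grip_force: 39.4
```

```bash
python3 -c "
from h import *
o=ctrl.get_obs();print(o['tool_pos'],o['finger_gap'],o['grip_force'],o['ft_force'])"
```

```text
[0.48049211 0.29547589 0.11142638] 0.024174497055213528 39.38217043876648 [ -8.75913499 -10.06234394  16.30272249]
```

The 16 N upward force means it's on the stop. I'll release and rise.

Emit:
carry_out(moves=[{"dx":0,"dy":0,"dz":0,"turn":0},{"dx":0,"dy":0,"dz":0,"turn":0},{"dx":0,"dy":0,"dz":0,"turn":0},{"dx":0,"dy":0,"dz":0,"turn":0},{"dx":0,"dy":0,"dz":0,"turn":0},{"dx":0,"dy":0,"dz":-15,"turn":0},{"dx":0,"dy":0,"dz":-45,"turn":0},{"dx":0,"dy":0,"dz":-80,"turn":0},{"dx":0,"dy":0,"dz":-120,"turn":0},{"dx":0,"dy":0,"dz":-160,"turn":0},{"dx":0,"dy":0,"dz":-160,"turn":0}], gripper=1)

```text
time_s: 32.07
tool_pos: [0.482, 0.2967, 0.2785]
eef_rot: [0.999, 0.046, 0.005, -0.002]
ft_force: [0.8, -0.0, 1.1]
finger_gap: 0.0856
grip_force: 0.0
```

```bash
python3 -c "
from h import *
S=cam('scene');C=wcam('w2');s=lambda p:((p[0]+.5)/2.75-.5+220,(p[1]+.5)/2.75-.5+200)
# valve: bar ends in w2 at z .124, hub
for p in[(553,128),(549,222),(563,176)]:print(atz(C,*p,.124))
print(move(.6,-.08,.25,95),ctrl.get_obs()['tool_pos'])"
```

```text
[ 0.67249595 -0.1140426   0.124     ]
[ 0.60402494 -0.11797339  0.124     ]
[ 0.63806677 -0.12478263  0.124     ]
(array([ 82.9, 386. ,  28. ]), np.float64(0.2), 'closing yaw', np.float64(-84.8), 'j6', np.float64(1.9)) [0.48201695 0.29673124 0.27847602]
```

Emit:
carry_out(moves=[{"dx":8,"dy":30,"dz":0,"turn":0},{"dx":16,"dy":68,"dz":0,"turn":0},{"dx":25,"dy":106,"dz":0,"turn":0},{"dx":33,"dy":144,"dz":0,"turn":0},{"dx":41,"dy":182,"dz":0,"turn":0},{"dx":49,"dy":220,"dz":0,"turn":0},{"dx":57,"dy":258,"dz":0,"turn":0},{"dx":65,"dy":296,"dz":5,"turn":0},{"dx":73,"dy":334,"dz":15,"turn":0},{"dx":80,"dy":366,"dz":25,"turn":0},{"dx":83,"dy":380,"dz":28,"turn":0},{"dx":83,"dy":380,"dz":28,"turn":0}])

```text
time_s: 33.07
tool_pos: [0.598, -0.0776, 0.2406]
eef_rot: [0.999, 0.044, -0.001, -0.0]
ft_force: [-0.0, 0.1, -1.1]
finger_gap: 0.0854
grip_force: 0.0
```

```bash
python3 -c "
from h import *
np.set_printoptions(precision=4,suppress=True)
A=wcam('w2');B=wcam('w8');S=cam('scene')
print('mid',tri(ray(A,551,175),ray(B,598,170)));print('hub',tri(ray(A,563,176),ray(B,607,168)))
print(atz(B,603,137,.124),atz(B,592,203,.124))
o,im=snap('w10');print(o['tool_pos'],caps('w10',.082))
C=wcam('w10');u,v=map(int,proj(C,[.638,-.118,.12]));print(u,v)
a=cv2.resize(im[max(v-75,0):v+75,max(u-75,0):u+75],(400,400),interpolation=cv2.INTER_CUBIC);print(max(v-75,0),max(u-75,0),im[max(v-75,0):v+75,max(u-75,0):u+75].shape)
sc=ctrl.capture('scene')[180:380,270:470+60,::-1];cv2.imwrite('pics/sc2.png',sc)
b=cv2.resize(sc,(400,308),interpolation=cv2.INTER_CUBIC)
m=np.zeros((400,800,3),np.uint8);m[:,:400]=a;m[:308,400:]=b;cv2.imwrite('pics/m1.png',m)"
```

```text
mid (array([ 0.6375, -0.1254,  0.1105]), [np.float64(0.4), np.float64(0.4)])
hub (array([ 0.6391, -0.1211,  0.1279]), [np.float64(0.9), np.float64(0.9)])
[ 0.6688 -0.1101  0.124 ] [ 0.6033 -0.1189  0.124 ]
[ 0.598  -0.0776  0.2406] [(array([ 35., 187.]), array([  57,   58, 2521], dtype=int32), array([0.6124, 0.1672, 0.082 ])), (array([126., 189.]), array([  57,   58, 2571], dtype=int32), array([0.6177, 0.0898, 0.082 ])), (array([ 25., 353.]), array([  56,   47, 1621], dtype=int32), array([0.4472, 0.199 , 0.082 ]))]
377 192
117 302 (150, 150, 3)
```

```bash
python3 -c "
from h import *
print(move(.638,-.121,.111,97))"
```

```text
(array([ 36. ,  49.9, 131.1]), np.float64(-1.8), 'closing yaw', np.float64(-84.8), 'j6', np.float64(1.23))
```

Emit:
carry_out(moves=[{"dx":18,"dy":25,"dz":10,"turn":-2},{"dx":36,"dy":50,"dz":30,"turn":-2},{"dx":36,"dy":50,"dz":55,"turn":-2},{"dx":36,"dy":50,"dz":85,"turn":-2},{"dx":36,"dy":50,"dz":110,"turn":-2},{"dx":36,"dy":50,"dz":125,"turn":-2},{"dx":36,"dy":50,"dz":130,"turn":-2},{"dx":36,"dy":50,"dz":130,"turn":-2}])

```text
time_s: 33.83
tool_pos: [0.638, -0.1198, 0.1119]
eef_rot: [0.998, 0.064, -0.001, -0.0]
ft_force: [0.0, -0.7, -0.5]
finger_gap: 0.0856
grip_force: 0.0
```

Emit:
carry_out(moves=[{"dx":0,"dy":0,"dz":0,"turn":0},{"dx":0,"dy":0,"dz":0,"turn":0},{"dx":0,"dy":0,"dz":0,"turn":0},{"dx":0,"dy":0,"dz":0,"turn":0},{"dx":0,"dy":0,"dz":0,"turn":0},{"dx":0,"dy":0,"dz":0,"turn":0},{"dx":0,"dy":0,"dz":0,"turn":0},{"dx":0,"dy":0,"dz":0,"turn":0}], gripper=0, squeeze=30)

```text
time_s: 34.5
tool_pos: [0.6385, -0.1224, 0.113]
eef_rot: [0.998, 0.063, 0.001, 0.001]
ft_force: [-0.1, -7.7, 3.1]
finger_gap: 0.0149
grip_force: 29.2
```

```bash
python3 -c "
from h import *
o=ctrl.get_obs();print(o['tool_pos'],o['torque'],move(.638,-.121,.111,155))"
```

```text
[ 0.63852353 -0.12236919  0.1129975 ] [-1.31666048 -0.08795887 -0.00639443] (array([-0.3, -1.4,  2. ]), np.float64(-57.8), 'closing yaw', np.float64(-82.8), 'j6', np.float64(1.14))
```

Emit:
carry_out(moves=[{"dx":0,"dy":0,"dz":0,"turn":-5},{"dx":0,"dy":0,"dz":0,"turn":-10},{"dx":0,"dy":0,"dz":0,"turn":-15},{"dx":0,"dy":0,"dz":0,"turn":-20},{"dx":0,"dy":0,"dz":0,"turn":-25},{"dx":0,"dy":0,"dz":0,"turn":-30},{"dx":0,"dy":0,"dz":0,"turn":-35},{"dx":0,"dy":0,"dz":0,"turn":-40},{"dx":0,"dy":0,"dz":0,"turn":-45},{"dx":0,"dy":0,"dz":0,"turn":-50},{"dx":0,"dy":0,"dz":0,"turn":-50},{"dx":0,"dy":0,"dz":0,"turn":-50}])

```text
time_s: 35.5
tool_pos: [0.6383, -0.1221, 0.1128]
eef_rot: [0.878, 0.479, -0.0, 0.001]
ft_force: [-2.4, -5.8, 3.5]
finger_gap: 0.0148
grip_force: 30.3
```

Emit:
carry_out(moves=[{"dx":0,"dy":0,"dz":0,"turn":0},{"dx":0,"dy":0,"dz":0,"turn":0},{"dx":0,"dy":0,"dz":0,"turn":0},{"dx":0,"dy":0,"dz":0,"turn":0},{"dx":0,"dy":0,"dz":0,"turn":0},{"dx":0,"dy":0,"dz":-20,"turn":0},{"dx":0,"dy":0,"dz":-50,"turn":0},{"dx":-20,"dy":0,"dz":-80,"turn":0},{"dx":-45,"dy":0,"dz":-110,"turn":0},{"dx":-45,"dy":0,"dz":-110,"turn":0},{"dx":-45,"dy":0,"dz":-110,"turn":0}], gripper=1)

```text
time_s: 36.42
tool_pos: [0.614, -0.1601, 0.2243]
eef_rot: [0.878, 0.478, 0.001, 0.001]
ft_force: [-0.3, 0.1, -1.0]
finger_gap: 0.0855
grip_force: 0.0
```

```bash
python3 -c "
from h import *
o,im=snap('w11');C=wcam('w11');print(o['tool_pos'],move(.638,-.121,.111,155))
u,v=map(int,proj(C,[.638,-.121,.115]));print(u,v)
v0,u0=max(v-75,0),max(u-75,0);print(u0,v0)
a=cv2.resize(im[v0:v0+150,u0:u0+150],(450,450),interpolation=cv2.INTER_CUBIC)
sc=ctrl.capture('scene')[180:380,380:530,::-1];b=cv2.resize(sc,(350,466),interpolation=cv2.INTER_CUBIC)
m=np.zeros((466,800,3),np.uint8);m[:450,:450]=a;m[:,450:]=b;cv2.imwrite('pics/m2.png',m)"
```

```text
[ 0.61399499 -0.16010335  0.22429392] (array([ 45.3,  -0.5, 111.5]), np.float64(-7.8), 'closing yaw', np.float64(-32.8), 'j6', np.float64(0.2))
315 179
240 104
```

View pics/m2.png

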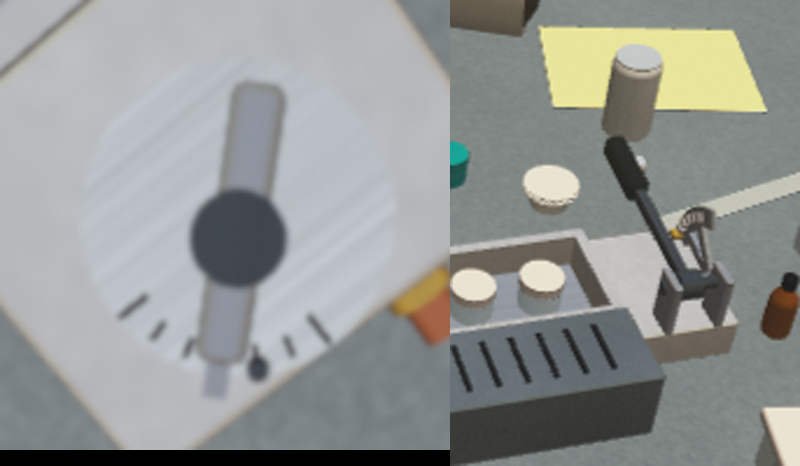

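The lever is down and the pots are on the lowered deck. The valve bar runs from (260,85) to (222,358) in the crop, with its pointer tip at (215,390). The stud is at (258,368), so it still needs some CCW turn.

```bash
python3 -c "
from h import *
C=wcam('w11');S=cam('scene');f=lambda p:((p[0]+.5)/3-.5+240,(p[1]+.5)/3-.5+104)
a,b=[atz(C,*f(p),.124) for p in[(260,85),(222,358)]];d=b-a;print('bar',a,b,np.degrees(np.arctan2(d[1],d[0]))%360)
ct=atz(C,*f((238,214)),.084);st=atz(C,*f((258,366)),.089);d=st-ct;print('stud',st,ct,np.degrees(np.arctan2(d[1],d[0]))%360,'from axis',[np.degrees(np.arctan2(*(st[:2]-[x,y])[::-1]))%360 for x,y in[(.638,-.121),(.638,-.118),(.639,-.124)]])
pt=atz(C,*f((215,390)),.113);print('ptr',pt)
c=np.array([.619,.09]);y=np.radians(5);ex=np.array([np.cos(y),np.sin(y)]);ey=np.array([-np.sin(y),np.cos(y)])
for th in(.7,.88,.94):
  A=1.05-th;q=c+(.0625-.22*np.cos(A))*ex+.2165*ey;print(th,proj(S,[*q,.1+.22*np.sin(A)]))
for p in[(620,140),(608,150)]:print('tip seen',380+(p[0]-450)*150/350,180+p[1]*200/466)
"
```

```text
bar [ 0.66107155 -0.09835364  0.124     ] [ 0.62095356 -0.14468821  0.124     ] 229.1129136294182
stud [ 0.62333158 -0.15790374  0.089     ] [ 0.64052278 -0.12140442  0.084     ] 244.77954599129805 from axis [np.float64(248.32328111620714), np.float64(249.81682520365712), np.float64(245.19625773048813)]
ptr [ 0.6136569  -0.15242197  0.113     ]
0.7 (np.float64(453.44538120332766), np.float64(228.70020621543836))
0.88 (np.float64(449.9254896589385), np.float64(237.69283711778453))
0.94 (np.float64(448.98154056284113), np.float64(241.03250649816573))
tip seen 452.8571428571429 240.08583690987126
tip seen 447.7142857142857 244.37768240343348
```

Emit:
carry_out(moves=[{"dx":25,"dy":0,"dz":20,"turn":0},{"dx":45,"dy":0,"dz":45,"turn":0},{"dx":45,"dy":0,"dz":75,"turn":0},{"dx":45,"dy":0,"dz":98,"turn":0},{"dx":45,"dy":0,"dz":110,"turn":0},{"dx":45,"dy":0,"dz":110,"turn":0},{"dx":45,"dy":0,"dz":110,"turn":0}])

```text
time_s: 37.1
tool_pos: [0.6382, -0.121, 0.1122]
eef_rot: [0.878, 0.479, -0.0, -0.0]
ft_force: [-0.8, 0.4, 1.3]
finger_gap: 0.0855
grip_force: 0.0
```

Emit:
carry_out(moves=[{"dx":0,"dy":0,"dz":0,"turn":0},{"dx":0,"dy":0,"dz":0,"turn":0},{"dx":0,"dy":0,"dz":0,"turn":0},{"dx":0,"dy":0,"dz":0,"turn":0},{"dx":0,"dy":0,"dz":0,"turn":0},{"dx":0,"dy":0,"dz":0,"turn":0},{"dx":0,"dy":0,"dz":0,"turn":0},{"dx":0,"dy":0,"dz":0,"turn":-4},{"dx":0,"dy":0,"dz":0,"turn":-8},{"dx":0,"dy":0,"dz":0,"turn":-12},{"dx":0,"dy":0,"dz":0,"turn":-16},{"dx":0,"dy":0,"dz":0,"turn":-16}], gripper=0, squeeze=30)

```text
time_s: 38.1
tool_pos: [0.6382, -0.1217, 0.1127]
eef_rot: [0.801, 0.598, -0.0, 0.0]
ft_force: [-1.6, -4.8, 3.5]
finger_gap: 0.0154
grip_force: 29.9
```

Emit:
carry_out(moves=[{"dx":0,"dy":0,"dz":0,"turn":0},{"dx":0,"dy":0,"dz":0,"turn":0},{"dx":0,"dy":0,"dz":0,"turn":0},{"dx":0,"dy":0,"dz":0,"turn":0},{"dx":0,"dy":0,"dz":0,"turn":0},{"dx":0,"dy":0,"dz":-20,"turn":0},{"dx":0,"dy":0,"dz":-50,"turn":0},{"dx":-20,"dy":0,"dz":-80,"turn":0},{"dx":-45,"dy":0,"dz":-110,"turn":0},{"dx":-45,"dy":0,"dz":-110,"turn":0},{"dx":-45,"dy":0,"dz":-110,"turn":0}], gripper=1)

```text
time_s: 39.02
tool_pos: [0.6255, -0.1655, 0.2241]
eef_rot: [0.803, 0.596, 0.001, 0.001]
ft_force: [-0.6, 0.4, -1.1]
finger_gap: 0.0856
grip_force: 0.0
```

```bash
cat > bar.py <<'E'
from h import *
def bar(name):
    im=cv2.imread(f"pics/{name}.png");C=wcam(name);cx,cy=.640,-.1215
    P=np.array([[cx-.05,cy-.05],[cx+.05,cy-.05],[cx+.05,cy+.05],[cx-.05,cy+.05]])
    src=np.float32([proj(C,[*p,.124]) for p in P]);dst=np.float32((P-[cx,cy])*4000+200)
    w=cv2.warpPerspective(im,cv2.getPerspectiveTransform(src,dst),(400,400)).astype(int) # col=x,row=y
    yy,xx=np.mgrid[:400,:400]-200
    g=w.mean(2);out=[]
    for a in np.arange(0,360,.5):
        c,s=np.cos(np.radians(a)),np.sin(np.radians(a));l=xx*c+yy*s;t=-xx*s+yy*c
        r=(l>48)&(l<104); ins=g[r&(abs(t)<20)].mean(); o=g[r&(abs(t)>30)&(abs(t)<44)].mean(); out.append(o-ins)
    out=np.array(out);h=out[:360]+out[360:];k=h.argmax();return k/2,h[k],g[195:205,195:205].mean()
for n in("w11","w12"):print(n,bar(n))
E
python3 -c "
from h import *
o,_=snap('w12');print(o['tool_pos'],move(.638,-.121,.111))" && python3 bar.py
```

```text
[ 0.62547382 -0.16553718  0.22411176] (array([ 45.5,  -0.5, 111.4]), 0, 'closing yaw', np.float64(-16.8), 'j6', np.float64(-0.08))
w11 (np.float64(49.0), np.float64(98.37687752994518), np.float64(71.80666666666667))
w12 (np.float64(64.5), np.float64(99.02978083727135), np.float64(71.91))
```

The code reads 64.5° against 49.0° before, so the bar now points to 244.5°; the stud is at about 244.8°. One last numeric check that the tubs and pots are undisturbed.

```bash
python3 -c "
from h import *
for n in('scene','top'):
  im=ctrl.capture(n);C=cam(n);h=np.full(3,-5)
  for k,X in[('tubF',(.596,-.3365,.044)),('tubN',(.510,-.346,.044)),('potC',(.626,.010,.082)),('potB',(.619,.09,.082)),('potA',(.612,.168,.082))]:
    u,v=map(int,proj(C,X));p=im[v-15:v+16,u-15:u+16].astype(int);g=p.mean(2)
    m=(g>185) if k[:3]=='pot' else (abs(g-im[v,u].mean())<25)
    nn,_,st,ce=cv2.connectedComponentsWithStats(m.astype(np.uint8));i=1+st[1:,4].argmax() if nn>1 else 0
    print(n,k,(u,v),im[v-1:v+2,u-1:u+2].mean((0,1)).round(),'blob',st[i][2:5],(ce[i]-15).round(1))
"
```

```text
scene tubF (220, 319) [123. 115. 114.] blob [ 23  31 576] [1.7 0.2]
scene tubN (218, 296) [123. 116. 114.] blob [ 31  24 455] [1.2 3.5]
scene potC (358, 306) [155. 144. 130.] blob [ 24  15 229] [-1.7 -8.2]
scene potB (389, 302) [232. 227. 209.] blob [ 19  13 201] [ 0.8 -0.1]
scene potA (418, 297) [232. 227. 209.] blob [ 19  13 200] [1.2 0.9]
top tubF (416, 213) [99. 93. 93.] blob [ 21  20 366] [0.3 2.1]
top tubN (420, 243) [101.  94.  94.] blob [ 21  21 376] [0.8 2.2]
top potC (291, 196) [116. 118. 129.] blob [ 15  12 139] [ 0.1 10.2]
top potB (262, 198) [193. 193. 187.] blob [ 16  15 186] [0.8 2.2]
top potA (233, 200) [192. 193. 187.] blob [ 16  16 187] [1.3 1.5]
```

Pot C has been knocked aside, so I'll locate it.

```bash
python3 -c "
from h import *
L={}
for n,z in(('scene',0),('top',0)):
  im=ctrl.capture(n);C=cam(n);u,v=map(int,proj(C,(.600,.010,.082)));p=im[v-25:v+26,u-25:u+26].astype(int);m=(p.mean(2)>(205 if n=='scene' else 180)).astype(np.uint8)
  nn,lab,st,ce=cv2.connectedComponentsWithStats(m)
  print(n,(u,v),[(st[i].tolist(),(ce[i]+[u-25,v-25]).round(1)) for i in range(1,nn) if st[i][4]>40])
  cv2.imwrite(f'pics/c_{n}.png',im[v-40:v+40,u-40:u+40,::-1])
"
python3 -c "
from h import *
T=cam('top')
for n in('w11','w12','w10'):
  C=wcam(n);print(n,[proj(C,(.626,.010,.082)),proj(C,(.6,.010,.082))],caps(n,.082))"
```

```text
scene (356, 299) [([18, 19, 18, 13, 188], array([357.3, 298.9]))]
top (291, 206) [([39, 0, 12, 16, 117], array([311.3, 188.3])), ([0, 12, 5, 15, 56], array([267.7, 199.9])), ([18, 19, 15, 16, 189], array([291.1, 207.5]))]
w11 [(np.float64(202.39476211481843), np.float64(28.845882987120092)), (np.float64(174.11115815879754), np.float64(50.74825171670648))] []
w12 [(np.float64(245.14545410328938), np.float64(-1.6874046938804952)), (np.float64(210.5352001239205), np.float64(10.599002013816715))] []
w10 [(np.float64(218.7417415556352), np.float64(185.84533345673907)), (np.float64(218.50554267030137), np.float64(215.70637330395508))] [(array([ 35., 187.]), array([  57,   58, 2521], dtype=int32), array([0.611 , 0.1662, 0.082 ])), (array([126., 189.]), array([  57,   58, 2571], dtype=int32), array([0.6162, 0.089 , 0.082 ])), (array([ 25., 353.]), array([  56,   47, 1621], dtype=int32), array([0.4459, 0.198 , 0.082 ]))]
```

```bash
python3 -c "
from h import *
T=cam('top');S=cam('scene')
for n,a,b in[('C',(291.1,207.5),(357.3,298.9)),('B',(262.8,200.2),(389.8,301.9)),('A',(234.3,201.5),(419.2,297.9))]:
  X,e=tri(ray(T,*a),ray(S,*b));d=X[:2]-[.619,.09];y=np.radians(5);print(n,X,e,'chiller',d@[np.cos(y),np.sin(y)],d@[-np.sin(y),np.cos(y)])
im=cv2.imread('pics/w10.png');g=im.min(2);m=(g>165).astype(np.uint8);nn,_,st,ce=cv2.connectedComponentsWithStats(m[120:300,150:300]);print([(st[i].tolist(),(ce[i]+[150,120]).round()) for i in range(1,nn) if st[i][4]>300])
"
```

```text
C [0.596536   0.01202057 0.07976667] [np.float64(0.6), np.float64(0.6)] chiller -0.029174877998794823 -0.07572483049148072
B [0.61600964 0.09113647 0.07924882] [np.float64(1.7), np.float64(1.7)] chiller -0.0028799287503073288 0.0013927694667844402
A [0.61071174 0.16871443 0.07963618] [np.float64(1.5), np.float64(1.5)] chiller -0.0013963088519292031 0.07913726661300387
[([0, 0, 148, 140, 5797], array([240., 219.]))]
```

Pot C still stands upright on the lowered deck. Its cap is at the same height as the others, just nearer the front wall, so nothing needs mending. I'll hand the job in.

```bash
python3 -c "
from bench import ctrl
print(ctrl.finish_job())"
```

```text
the job is handed in; nothing more can be done
None
```

The job is handed in (no verdict came back): both tubs are in the tray, the three pots stand upright on the lowered deck with the lever at its stop, and the valve reads about 59.5°; pot C was knocked about 3 cm towards the front wall, and I did not separately check that the button had sprung out.

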